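# Pack the tall jar under the flap of the sampling caddy

## Robot

A 6-joint arm with a two-finger parallel gripper is mounted at the origin on the work surface. World frame = base frame: x ahead of the robot, y to its left, z up, the work surface at z = 0. Lengths are in m, angles in rad, forces in N, time in s.
With the tool pointing down it reaches from about 0.4 to 0.825 m from the base axis. Payload 7 kg.
Tool frame: the origin (TCP) lies between the finger pads; the fingertips stand 11 mm ahead of it and the grasp point (between the pads) lies 8 mm behind it; x points along the fingers, z is the direction in which the jaws open and shut, and the axes are right-handed (so a half turn about x gives the same grasp; the last joint's range is limited). The gripper opens to 88 mm and grips with 3 to 60 N. Pads are 19 mm wide; open, the fingers measure 130 mm over their backs; the gripper's body (78 mm by 193 mm) begins 47 mm behind the grasp point.
Start: joints at [1.576, 0.359, 0.012, 0, -1.224, -0.288], TCP at [0.188, 0.648, 0.216] pointing down, gripper open.
Joint ranges: [-3.07, 3.07], [-1.43, 2.12], [-1.02, 1.25], [-3.03, 1.67], [-3.05, -0], [-3.03, 3.03]. Speed limits (rad/s): [2.39, 2.39, 3.01, 3.14, 3.14, 3.14].

## Interface

Orientations are given as [roll, pitch, yaw] about the fixed x, y, z axes, in that order (R = Rz(yaw) Ry(pitch) Rx(roll)).
In Python, from station import arm gives the robot as it stands.
- The arm moves only by the tool jog_arm, never from a script. Its argument "motion" is a list of rows, each an object of numbers: "dx", "dy", "dz": the shift along the tool's x, y, z in m; "twist": the turn about the tool's x in degrees. In form: [{"dx": .., "dy": .., "dz": .., "twist": ..}, ...]. A call has 1 to 20 rows; each row is the pose to reach, as a shift and turn from the pose commanded when the call began, along the tool's axes at that moment; what a row does not reach only later rows make up. A row lasts 1/12 s, in which the tool goes at most 41.7 mm and 7.16 degrees, less where a joint would pass 70% of its speed; a pose out of reach is approached as far as the arm can. A call with a gripper value outside its range is refused whole. "gripper" is the finger opening in m, from 0 to 0.0876, set as the call begins (left out, the last holds). The fingers move at their own pace and stop on an object; "newtons" is the grip in N (left out, the last holds). Time passes only in rows, so rows that repeat a pose let the fingers close. It gives the time, the measured TCP pose, the force and the opening at its end, in the units of the state.
- arm.get_state(): the state, without advancing time (a new reading comes with each control period).
- arm.grab_frame(name): name is "scene" or "side" or "wrist"; returns the picture (480x640x3 uint8, red, green, blue); there is no depth.
- arm.camera_model(name): a dict with "camera_matrix" (3x3 intrinsics, pixels), "eye" and "attitude" of the camera in the world. Camera axes: x right, y down, z forward; pixel columns grow to the right and rows downward; lengths in m; the calibration is good to about 2 mm. The wrist camera is an equidistant fisheye: a pixel r from the principal point sees the ray r / f radians off the axis. A picture is of the moment at which its call begins: read the wrist's pose just before it. camera_model takes no time and is no camera call; for the wrist camera it gives the pose at the moment of the call.
- arm.job_done(): hands the job in, once; it reports no verdict.
The state is a dict: "t": time; "q": joint angles; "qd": joint speeds; "joint_efforts": joint torques, N m; "eef_pos": TCP position; "ee_rot": TCP orientation; "force": force on the tool from outside, world axes, zero at the start; "moment": the same for the moment, N m; "width": finger opening in m.
Only numpy, scipy, OpenCV 4.12 (cv2) and the standard library are available. Lean on these libraries where they do the work, as an engineer would, in place of code of your own. Each camera call takes 0.05 s, during which the arm holds its last target.

## Task

Lift the hinged flap of the two-tier wooden caddy right up, take the taller of the two jars from the leaning display rest and stand it upright in the middle of the cork pad in the caddy's lower tier, without dropping it, and let go. Then fold the flap fully down again over the jar. Leave the short jar, the flat tin in the lower tier and the carton on the caddy's fixed shelf where they are.

Things in the scene. Friction and masses are not known exactly. Their poses are not given: they have to be found in the camera images.
- caddy: Fixed open two-tier wooden box, 170 (x) by 345 (y) by 130 mm; origin under its centre, z up, x away from the robot. Walls 8 mm; side walls 130 high, front (-x) and back 111; floor 6 thick. Lower tier: x -77..77, y -164..87, split by a 41 high partition at y=-38 into bays centred at y=-101 and 24 (123 wide): one has the cork pad, one the flat tin. Fixed upper shelf at y 95..164, top at z=118.
- flap (a joint): Angle of the plywood flap over the lower tier: 0 = shut, flat; grows as its front edge is lifted up and away from the robot; 1.57 upright, stop at 1.9. Starts 0 to 0.3. Stiff hinge: it stays at any angle where it is left (friction 0.35 N m; about 3 N at the bar lifts it). 150 long from the hinge, 246 wide, 6 thick, 0.25 kg; underside 112 mm above the table when shut.
- flap_hinge (a point): Middle of the flap's hinge axis, at (+74.5, -38.5, 112) mm in the caddy's frame, near the back wall. The axis runs along the caddy's y.
- flap_bar (a point): Middle of the flap's handle, a round steel bar 12 mm thick, 118 long along the caddy's y, on two 8 mm stays 55 mm either side of the middle. It lies 190 mm from the hinge along the flap and 30 above the flap's underside plane: when shut 142 above the table, 40 ahead of the flap's edge, 30 ahead of the caddy's front wall. It can turn in the fingers as the flap swings.
- tall_jar: Green glass jar with metal lid, 54 mm across (lid 53), 95 high, about 0.28 kg. Origin at the centre of its underside, z along its axis to the lid. Starts in one of the rest's two seats, leaning 32 degrees from vertical, lid towards the robot's side. Its upper 43 mm is clear on all sides and can be gripped across the rest's y.
- short_jar: The same jar but only 62 high; starts in the other seat of the rest. Bystander.
- rest: Fixed wooden display rest, base 150 (x) by 215 (y) mm; origin at table level below the seats, z up, x away from the robot. Seats at y=-58 and 58: the jar's foot centre is at x=0, z=50, its axis leaning 32 degrees from vertical to -x. Each seat has a floor and, on the -x side, a backrest along the jar's lower 52 mm, with 16 mm curbs beside its lower 40 mm.
- pad: Fixed square cork pad, 90 by 90 by 3 mm, in the middle of one of the lower tier's two bays (at x=-15 in the caddy's frame). Origin at the centre of its underside, 6 mm above the table, so a jar's foot stands 9 above the table. A jar standing there is 8 mm clear of the shut flap.
- flat_tin: Flat round steel tin, 70 mm across (lid 73), 36 high, origin at the centre of its underside; loose in the other bay. Bystander.
- pick_box: Flat cardboard carton 110 by 45 by 24 mm, loose on the caddy's fixed upper shelf, origin under its centre. Bystander.
Mind the look-alikes: they are no part of the job. Leave any pink or purple look-alike of the tall_jar alone.

How it is judged:
By the outcome, as a careful person would: the job done as asked, in the order asked, and still so for the second after the job is handed in, with the robot touching nothing.
It also fails if it takes over 72 s, if anything falls off the work surface, if the arm or the gripper's body presses on something with over 40 N, if the wrist force passes 120 N, or if a joint passes its speed limit or range.

## Working session

There is one attempt and no reset: what is moved stays moved. The work goes in short steps, Python scripts to look and compute and a tool call to move; the robot and the scene stay as the last step left them, time stands still between calls to the robot, and variables do not carry over. Pictures are saved under pics/ and viewed, and the job is handed in when it is done.

Besides the shell and the picture viewer there is one more tool, called in YAML: its name, and indented under it one key for each argument. jog_arm: Moves the arm, as the interface text tells. Its arguments: {"type":"object","properties":{"motion":{"type":"array"},"gripper":{"type":"number"},"newtons":{"type":"number"}},"required":["motion"]}

```bash
ls; mkdir -p pics
python3 - <<'E'
from station import arm
import cv2
s=arm.get_state();print(s)
for n in("scene","side","wrist"):
    m=arm.camera_model(n);print(n,m)
    cv2.imwrite(f"pics/{n}0.png",arm.grab_frame(n)[:,:,::-1])
E
```

```text
pics
{'t': 0.0, 'q': array([ 1.57611908e+00,  3.59419490e-01,  1.10197884e-02, -3.93179360e-04,
       -1.22414234e+00, -2.88094522e-01]), 'qd': array([ 6.64405885e-05, -9.51295450e-04,  1.87087603e-04,  3.87344004e-04,
        2.77173864e-05,  5.80733156e-04]), 'joint_efforts': array([ 2.82479086e-04, -5.82724750e+01,  2.93055439e+01,  6.99741125e+00,
        6.92023285e-03, -1.56121405e-04]), 'eef_pos': array([0.18821157, 0.64765476, 0.2147769 ]), 'ee_rot': array([ 0.079483 ,  1.5690119, -1.774219 ]), 'force': array([-0.18198775,  0.4440731 ,  0.00757787]), 'moment': array([-0.03754766, -0.02495049, -0.05048228]), 'width': 0.08749532008239641}
scene {'camera_matrix': array([[460.95528224,   0.        , 315.89923215],
       [  0.        , 460.95528224, 244.58637955],
       [  0.        ,   0.        ,   1.        ]]), 'eye': array([0.47060434, 0.24447425, 0.985412  ]), 'attitude': array([-2.81802132e+00,  2.31829909e-03,  3.08291209e+00])}
side {'camera_matrix': array([[503.03376992,   0.        , 318.40635925],
       [  0.        , 503.03376992, 238.04584518],
       [  0.        ,   0.        ,   1.        ]]), 'eye': array([ 0.16689558, -0.67817106,  0.79858638]), 'attitude': array([-2.35411328,  0.01895329, -0.3963641 ])}
wrist {'camera_matrix': array([[371.64829954,   0.        , 314.82552842],
       [  0.        , 371.64829954, 239.03196848],
       [  0.        ,   0.        ,   1.        ]]), 'eye': array([0.25365471, 0.62859234, 0.38455514]), 'attitude': array([ 2.88387513e+00, -1.45747569e-03, -1.85364799e+00])}
```

View pics/scene0.png

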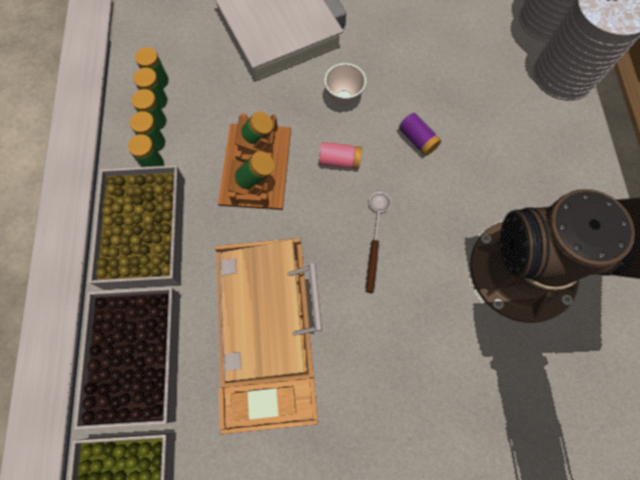

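View pics/side0.png

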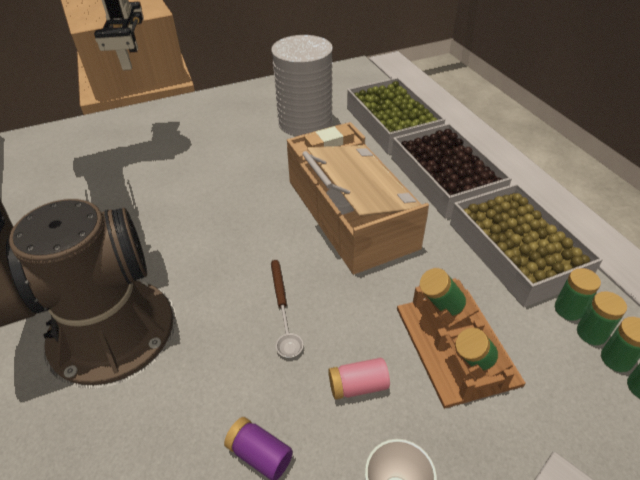

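View pics/wrist0.png

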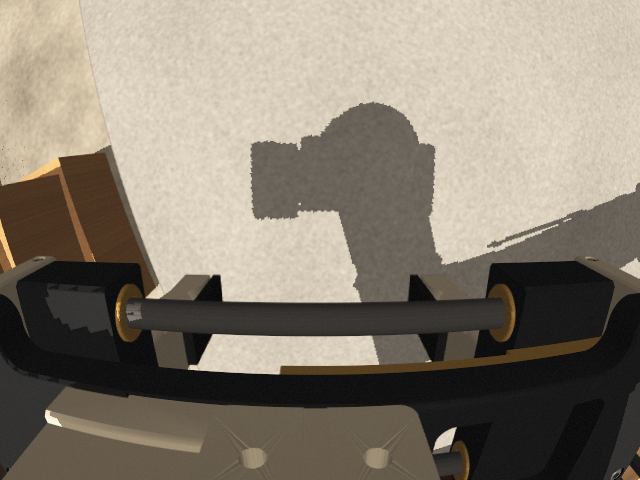

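```bash
cat > h.py <<'E'
import numpy as np,cv2
from scipy.spatial.transform import Rotation as R
from station import arm
def cam(n):
    m=arm.camera_model(n);return np.array(m['camera_matrix']),np.array(m['eye']),R.from_euler('xyz',m['attitude']).as_matrix()
def ray(c,uv,fish=False):
    K,e,A=c;p=(np.array(uv,float)-K[:2,2])/K[0,0]
    if fish:
        r=np.hypot(*p);d=np.array([*(p/r*np.sin(r)),np.cos(r)])
    else: d=np.array([*p,1.])
    d=A@d;return e,d/np.linalg.norm(d)
def proj(c,P,fish=False):
    K,e,A=c;q=(np.atleast_2d(P)-e)@A
    if fish:
        rr=np.hypot(q[:,0],q[:,1]);th=np.arctan2(rr,q[:,2]);return q[:,:2]/rr[:,None]*th[:,None]*K[0,0]+K[:2,2]
    return q[:,:2]/q[:,2:]*K[0,0]+K[:2,2]
def tri(*rays):
    M=np.zeros((3,3));b=np.zeros(3)
    for e,d in rays:
        P=np.eye(3)-np.outer(d,d);M+=P;b+=P@e
    x=np.linalg.solve(M,b);return x,[np.linalg.norm(np.cross(x-e,d)) for e,d in rays]
def onz(r,z): e,d=r;return e+d*(z-e[2])/d[2]
def grab(n,f): 
    im=arm.grab_frame(n)[:,:,::-1].copy();cv2.imwrite(f,im);return im
def crop(f,o,x0,y0,x1,y1,s):
    im=cv2.imread(f)[y0:y1,x0:x1];im=cv2.resize(im,None,fx=s,fy=s,interpolation=cv2.INTER_CUBIC)
    for x in range((x0//20+1)*20,x1,20):
        cv2.line(im,((x-x0)*s,0),((x-x0)*s,6),(255,255,255),1);cv2.putText(im,str(x),((x-x0)*s-8,16),0,.35,(255,255,255),1)
    for y in range((y0//20+1)*20,y1,20):
        cv2.line(im,(0,(y-y0)*s),(6,(y-y0)*s),(255,255,255),1);cv2.putText(im,str(y),(8,(y-y0)*s+4),0,.35,(255,255,255),1)
    cv2.imwrite(o,im)
E
python3 - <<'E'
from h import *
for n in("scene","side"):print(n,proj(cam(n),[[0,0,0],[.6,0,0],[.6,.2,0]]))
crop("pics/scene0.png","pics/s_rest.png",200,90,330,220,5)
crop("pics/side0.png","pics/d_rest.png",385,250,535,410,5)
crop("pics/scene0.png","pics/s_cad.png",200,230,340,440,4)
crop("pics/side0.png","pics/d_cad.png",270,110,440,280,4)
E
```

```text
scene [[522.83174705 269.64211892]
 [251.4305327  285.31820088]
 [252.81753702 380.25899917]]
side [[109.94411517 329.31083124]
 [386.83891234 240.05310904]
 [348.71352452 188.08025746]]
```

View pics/s_rest.png

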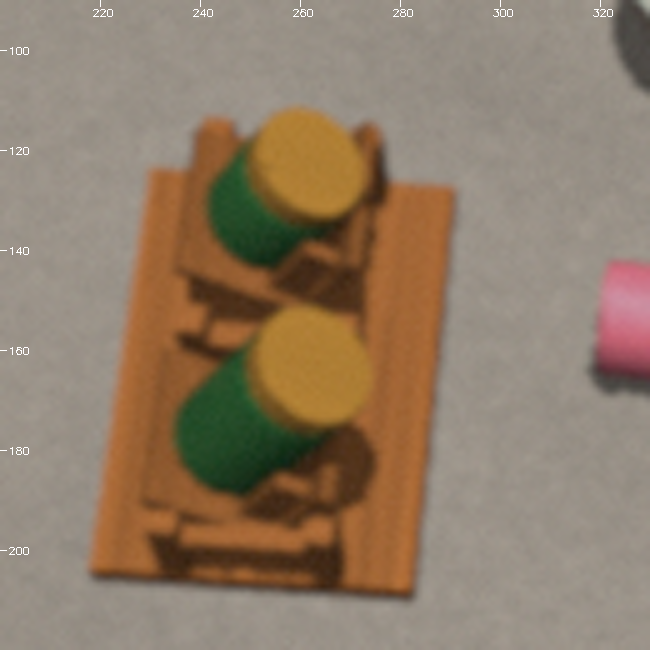

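View pics/d_rest.png

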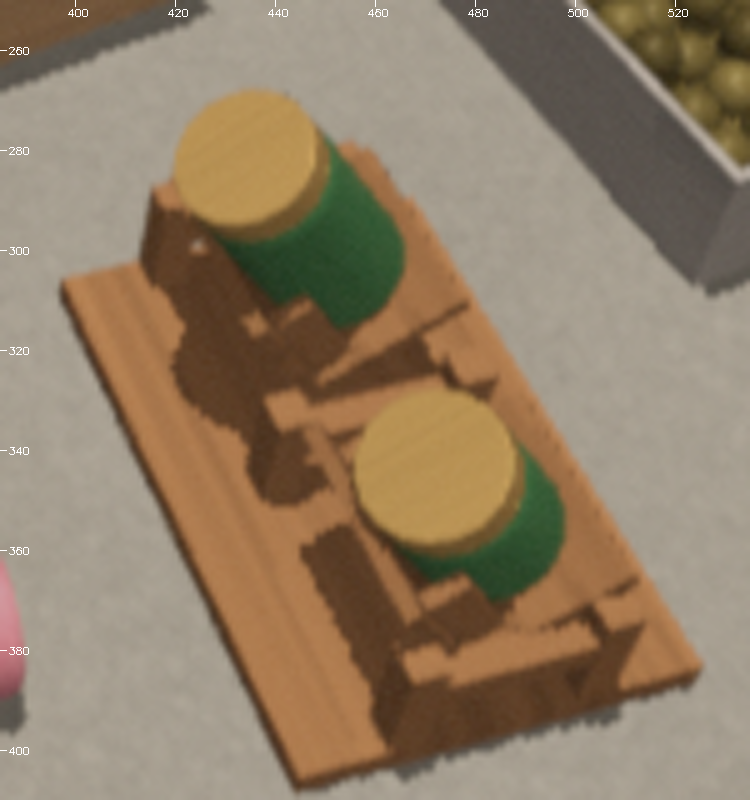

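View pics/s_cad.png

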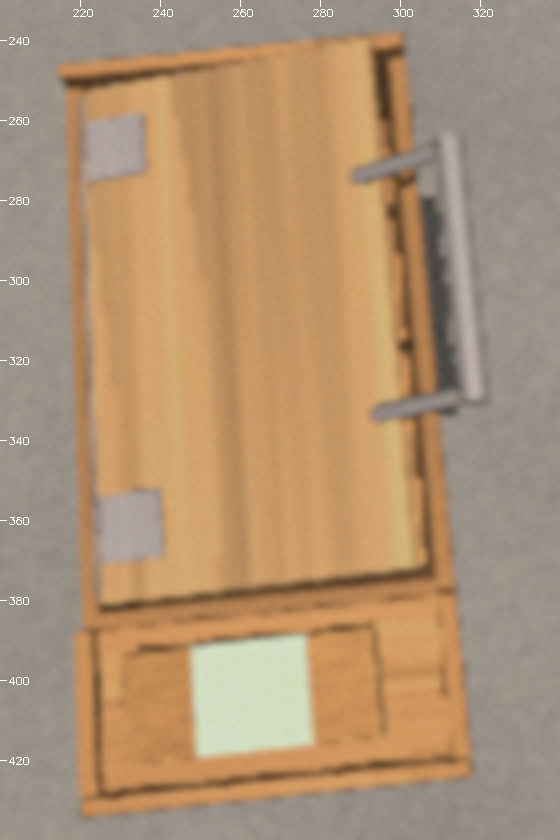

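View pics/d_cad.png

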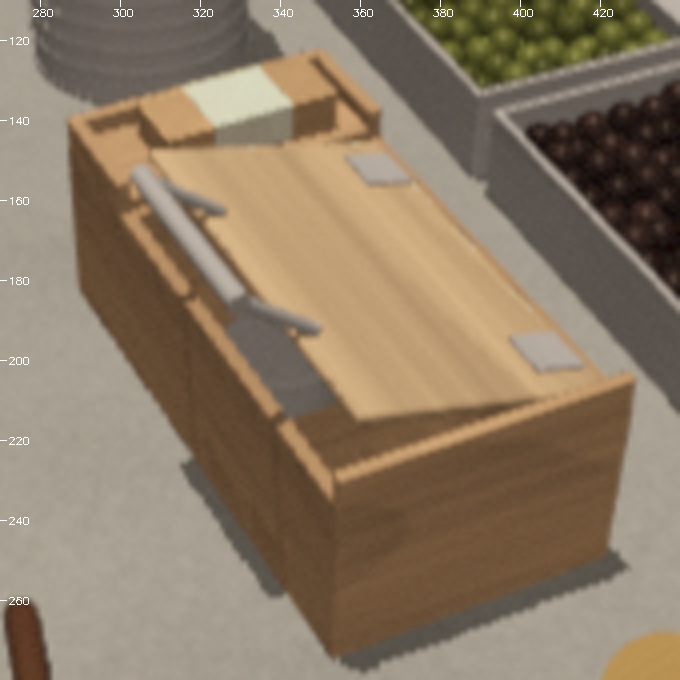

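Run:
```python
from h import *
S=cam("scene");D=cam("side")
P={'tall_lid':((262.5,163.8),(435,280.5)),'short_lid':((261.5,122.5),(472.5,343.5)),
'bar-':((312,264),(329.5,184.5)),'bar+':((319.5,329.5),(305,153.5)),
'cad_front-y top(130)':((300.5,239),(353.5,229)),'cad_front+y top(130)':((317,423),(287,140)),'cad_back-y top':((214.5,246.5),(428.5,203.5)),'cad_back+y':((220.5,434),(350,122.5)),
'restF-':((291,127.5),(444.5,407)),'restF+':((282,209),(397.5,306)),'restB+':((218,205),(457,279)),'restB-':((230,124),(525,383))}
out={}
for k,(a,b) in P.items():
    x,e=tri(ray(S,a),ray(D,b));out[k]=x;print(k,np.round(x*1000,1),np.round(1000*e[0],1))
for a,b in(('bar-','bar+'),('cad_front-y top(130)','cad_front+y top(130)'),('cad_back-y top','cad_back+y'),('restF-','restF+'),('restB-','restB+'),('tall_lid','short_lid')):
    d=out[b]-out[a];print(a,np.linalg.norm(d),np.degrees(np.arctan2(-d[0],d[1])))
```

```text
tall_lid [ 558.4 -228.4  126.7] 2.0
short_lid [ 560.5 -347.5   97.4] 1.1
bar- [466.6  14.5 191.3] 0.7
bar+ [461.2 131.  189.2] 1.7
cad_front-y top(130) [485.9 -56.3 128. ] 0.6
cad_front+y top(130) [474.  283.4 125.6] 1.0
cad_back-y top [655.2 -50.8 128.4] 0.9
cad_back+y [641.9 291.4 125. ] 1.1
restF- [ 497.6 -389.5    6.2] 0.9
restF+ [ 527.7 -174.7    6.6] 1.4
restB+ [ 663.7 -179.5   31.2] 4.9
restB- [ 646.5 -407.3    8.2] 1.0
bar- 0.11669788416675635 2.649797200557828
cad_front-y top(130) 0.33995186931546484 2.006025011127262
cad_back-y top 0.3424795137682202 2.22316149742211
restF- 0.21687588624737053 -7.982610485500531
restB- 0.22952783693875056 -4.328104264881153
tall_lid 0.12267221486044143 -179.01728766915977
```

```bash
cat > fit.py <<'E'
from h import *
from scipy.optimize import least_squares as LS
S=cam("scene");D=cam("side")
def fit(pts,x0,nz=0):
    # pts: (local fn of extra z, scene uv, side uv)
    def f(p):
        c,s=np.cos(p[2]),np.sin(p[2]);o=[]
        for l,a,b in pts:
            l=np.array([l[0],l[1],p[3] if l[2] is None else l[2]])
            w=np.array([p[0]+c*l[0]-s*l[1],p[1]+s*l[0]+c*l[1],l[2]])
            if a:o+=list(proj(S,w)[0]-a)
            if b:o+=list(proj(D,w)[0]-b)
        return np.array(o)
    r=LS(f,x0,loss='soft_l1');return r.x,f(r.x)
E
python3 - <<'E'
from fit import *
sn,cs=np.sin(np.radians(32)),np.cos(np.radians(32))
p,r=fit([((-.095*sn,.058,.05+.095*cs),(262.5,163.8),(435,280.5)),((-.062*sn,-.058,.05+.062*cs),(261.5,122.5),(472.5,343.5)),
],[.61,-.29,-.13])
print('lids only',p,np.degrees(p[2]),np.round(r,1))
p,r=fit([((-.0850,.1725,.111),None,None)]*0+[((-.085,-.1725,.130),(300.5,239),(353.5,229)),((-.085,.1725,.130),(317,423),(287,140)),((.085,-.1725,.13),(214.5,246.5),(428.5,203.5)),((.085,.1725,.13),(220.5,434),(350,122.5))],[.564,.117,.038])
print('caddy',p,np.degrees(p[2]),np.round(r,1))
E
```

```text
lids only [ 0.59960704 -0.29491091 -0.13396285] -7.675505721283897 [-0.7 -2.3 -0.6 -0.1 -0.2 -1.8 -0.5 -1.2]
caddy [0.5634559  0.11600033 0.03762789] 2.1559193827233076 [ 0.  -2.   0.1  0.5  0.6  1.  -1.6 -1.8 -0.5 -1.6  0.1  0.3 -1.2  0.1
 -0.4 -1.7]
```

```bash
cat >> h.py <<'E'
np.set_printoptions(suppress=True,precision=4)
def st():
    s=arm.get_state();A=R.from_euler('xyz',s['ee_rot']).as_matrix()
    return s,np.array(s['eef_pos']),A
def show(target=None,jaw=None):
    s,p,A=st();print('t',round(s['t'],2),'p',p*1000,'w',round(s['width']*1000,1),'F',np.round(s['force'],1),'M',np.round(s['moment'],2),'q',np.round(s['q'],2))
    y=lambda v:round(float(np.degrees(np.arctan2(v[1],v[0]))),2)
    print(' jaw yaw',y(A[:,2]),'tool y yaw',y(A[:,1]),'toolx',A[:,0])
    if target is not None: print(' shift mm',A.T@(np.array(target)-p*1000))
    if jaw is not None:
        for j in(jaw,jaw+180):
            d=-(j-y(A[:,2]));d=(d+180)%360-180;print(' twist',d)
cad=lambda l:np.array([563.8+np.cos(.0376)*l[0]-np.sin(.0376)*l[1],116.4+np.sin(.0376)*l[0]+np.cos(.0376)*l[1],l[2]])
def bar(a):  # flap angle-> bar world mm
    ph=a+np.arctan2(30,190);r=np.hypot(190,30);return cad([74.5-r*np.cos(ph),-38.5,112+r*np.sin(ph)])
E
python3 - <<'E'
from h import *
b=bar(.26);print(b);show(b+[0,0,-8],2.15)
for a in(0,.1,.2,.26,.3,1.57,1.7):print(a,bar(a))
E
```

```text
[463.9173  74.1154 189.837 ]
t 0.15 p [188.2819 647.8124 215.0325] w 87.6 F [0.6 0.5 0.5] M [-0.01 -0.01  0.04] q [ 1.58  0.36  0.01 -0.   -1.22 -0.29]
 jaw yaw -106.21 tool y yaw -16.21 toolx [-0.0002 -0.0013 -1.    ]
 shift mm [ 33.8623 424.8076 473.9166]
 twist -108.36
 twist 71.63999999999999
0 [449.8289  73.5854 142.    ]
0.1 [453.7703  73.7337 160.8185]
0.2 [459.5694  73.9519 179.1492]
0.26 [463.9173  74.1154 189.837 ]
0.3 [467.1683  74.2377 196.8089]
1.57 [669.5222  81.8498 302.0238]
1.7 [693.8867  82.7663 296.551 ]
```

Run:
```python
from h import *
D=cam("side")
for uv in((278,120),(305,132),(332,120)):print(onz(ray(D,uv),0))
# tall top for centre
b=onz(ray(D,(305,118)),0);K,e,A=D
for h in np.arange(.1,.4,.03):print(round(h,2),proj(D,b+[0,0,h])[0])
```

```text
[0.5441 0.5713 0.    ]
[0.5933 0.4791 0.    ]
[0.6891 0.5053 0.    ]
0.1 [303.6621  86.9287]
0.13 [303.2344  76.9959]
0.16 [302.7936  66.7578]
0.19 [302.339   56.2001]
0.22 [301.87    45.3077]
0.25 [301.3858  34.0642]
0.28 [300.8858  22.4526]
0.31 [300.3692  10.4543]
0.34 [299.8351  -1.9502]
0.37 [299.2826 -14.782 ]
0.4 [298.7107 -28.0634]
```

jog_arm:
  motion:
    - {"dx": -0.055, "dy": 0.425, "dz": 0.474, "twist": 71.6}
    - {"dx": -0.055, "dy": 0.425, "dz": 0.474, "twist": 71.6}
    - {"dx": -0.055, "dy": 0.425, "dz": 0.474, "twist": 71.6}
    - {"dx": -0.055, "dy": 0.425, "dz": 0.474, "twist": 71.6}
    - {"dx": -0.055, "dy": 0.425, "dz": 0.474, "twist": 71.6}
    - {"dx": -0.055, "dy": 0.425, "dz": 0.474, "twist": 71.6}
    - {"dx": -0.055, "dy": 0.425, "dz": 0.474, "twist": 71.6}
    - {"dx": -0.055, "dy": 0.425, "dz": 0.474, "twist": 71.6}
    - {"dx": -0.055, "dy": 0.425, "dz": 0.474, "twist": 71.6}
    - {"dx": -0.055, "dy": 0.425, "dz": 0.474, "twist": 71.6}
    - {"dx": -0.055, "dy": 0.425, "dz": 0.474, "twist": 71.6}
    - {"dx": -0.055, "dy": 0.425, "dz": 0.474, "twist": 71.6}
    - {"dx": -0.055, "dy": 0.425, "dz": 0.474, "twist": 71.6}
    - {"dx": -0.055, "dy": 0.425, "dz": 0.474, "twist": 71.6}
    - {"dx": -0.055, "dy": 0.425, "dz": 0.474, "twist": 71.6}
    - {"dx": -0.055, "dy": 0.425, "dz": 0.474, "twist": 71.6}
    - {"dx": -0.055, "dy": 0.425, "dz": 0.474, "twist": 71.6}
    - {"dx": -0.055, "dy": 0.425, "dz": 0.474, "twist": 71.6}
  gripper: 0.04

```text
t: 1.65
eef_pos: [0.4642, 0.0734, 0.2705]
ee_rot: [0.074, 1.57, -3.032]
force: [-0.4, 0.7, -0.4]
width: 0.0401
```

Run:
```python
from h import *
show(bar(.26)+[0,0,-8],2.15-180)
W=cam("wrist");grab("wrist","pics/w1.png")
for l in(59,-59):
    print(proj(W,(bar(.26)+[-l*np.sin(.0376),l,0])/1000,True))
```

```text
t 1.65 p [464.2469  73.4099 270.5027] w 40.1 F [-0.4  0.7 -0.4] M [ 0.1  -0.04  0.  ] q [ 0.58 -0.02 -0.33 -0.   -1.26 -0.54]
 jaw yaw -177.96 tool y yaw -87.96 toolx [-0.0005 -0.0001 -1.    ]
 shift mm [88.6658 -0.7202  0.2584]
 twist -0.11000000000001364
 twist 179.89
[[314.9317 319.419 ]]
[[314.5994 158.5181]]
```

View pics/w1.png

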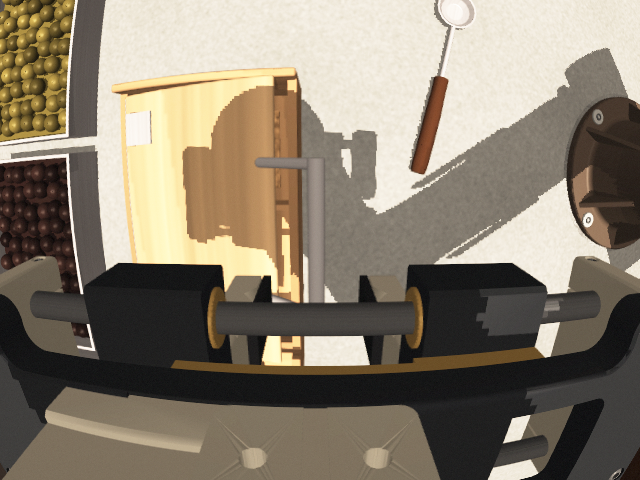

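jog_arm:
  motion:
    - {"dx": 0.04}
    - {"dx": 0.07}
    - {"dx": 0.088}
    - {"dx": 0.088}

```text
invalid input
```

jog_arm:
  motion:
    - {}
    - {}
    - {}
    - {}
    - {}
    - {}
  gripper: 0.0
  newtons: 20

```text
invalid input
```

Run:
```python
from h import *
show(bar(.26)+[0,0,-8])
# arc plan in tool axes relative to commanded grip pose (dx,dz,dy)
s,p,A=st();b0=bar(.26)
for a in np.arange(.26,1.86,.1):print(round(a,2),(A.T@(bar(a)-b0)).round(1))
```

```text
t 1.7 p [464.0198  74.1937 270.5073] w 39.8 F [-0.5  0.   0.3] M [ 0.17  0.01 -0.07] q [ 0.58 -0.02 -0.33 -0.   -1.26 -0.54]
 jaw yaw -177.88 tool y yaw -87.88 toolx [-0.0005  0.     -1.    ]
 shift mm [88.6704  0.0792  0.0647]
0.26 [0. 0. 0.]
0.36 [-17.2  -0.   -8.6]
0.46 [-33.4  -0.  -19. ]
0.56 [-48.5  -0.  -30.8]
0.66 [-62.4  -0.  -44.2]
0.76 [-74.8  -0.  -58.8]
0.86 [-85.8  -0.  -74.6]
0.96 [-95.1  -0.1 -91.5]
1.06 [-102.6   -0.1 -109.1]
1.16 [-108.4   -0.1 -127.5]
1.26 [-112.3   -0.1 -146.3]
1.36 [-114.3   -0.1 -165.4]
1.46 [-114.4   -0.1 -184.7]
1.56 [-112.6   -0.1 -203.8]
1.66 [-108.8   -0.1 -222.7]
1.76 [-103.2   -0.1 -241.1]
```

All four fields are needed in each row.

jog_arm:
  motion:
    - {"dx": 0.04, "dy": 0, "dz": 0, "twist": 0}
    - {"dx": 0.07, "dy": 0, "dz": 0, "twist": 0}
    - {"dx": 0.088, "dy": 0, "dz": 0, "twist": 0}
    - {"dx": 0.088, "dy": 0, "dz": 0, "twist": 0}

```text
t: 2.03
eef_pos: [0.4613, 0.0744, 0.1789]
ee_rot: [0.341, 1.564, -2.761]
force: [-0.5, -0.4, -0.2]
width: 0.04
```

jog_arm:
  motion:
    - {"dx": 0, "dy": 0, "dz": 0, "twist": 0}
    - {"dx": 0, "dy": 0, "dz": 0, "twist": 0}
    - {"dx": 0, "dy": 0, "dz": 0, "twist": 0}
    - {"dx": 0, "dy": 0, "dz": 0, "twist": 0}
    - {"dx": 0, "dy": 0, "dz": 0, "twist": 0}
    - {"dx": 0, "dy": 0, "dz": 0, "twist": 0}
  gripper: 0.0
  newtons: 20

```text
t: 2.53
eef_pos: [0.4635, 0.0744, 0.1832]
ee_rot: [-0.358, 1.57, 2.822]
force: [-6.9, 0.7, 3.8]
width: 0.0058
```

Run:
```python
from h import *
show(bar(.26)+[0,0,-8]);grab("side","pics/d2.png")
crop("pics/d2.png","pics/d2c.png",270,90,430,230,4)
```

```text
t 2.53 p [463.532   74.3644 183.1683] w 5.8 F [-6.9  0.7  3.8] M [ 0.54  2.63 -0.03] q [ 0.58  0.04 -0.47 -0.   -1.06 -0.54]
 jaw yaw -177.82 tool y yaw -87.82 toolx [-0.0009  0.0003 -1.    ]
 shift mm [ 1.3309  0.2639 -0.3767]
```

View pics/d2c.png

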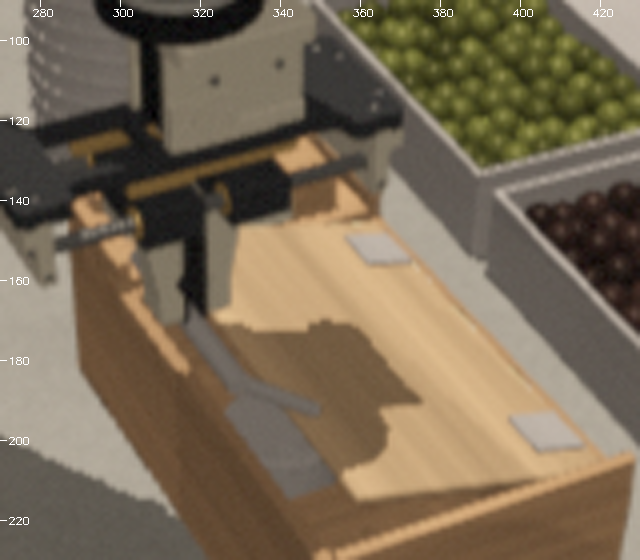

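jog_arm:
  motion:
    - {"dx": -0.0085, "dy": 0, "dz": -0.004, "twist": 0}
    - {"dx": -0.017, "dy": 0, "dz": -0.0085, "twist": 0}
    - {"dx": -0.0255, "dy": 0, "dz": -0.0135, "twist": 0}
    - {"dx": -0.0335, "dy": 0, "dz": -0.019, "twist": 0}
    - {"dx": -0.041, "dy": 0, "dz": -0.025, "twist": 0}
    - {"dx": -0.0485, "dy": 0, "dz": -0.031, "twist": 0}
    - {"dx": -0.0485, "dy": 0, "dz": -0.031, "twist": 0}

```text
t: 3.17
eef_pos: [0.4973, 0.076, 0.233]
ee_rot: [-2.953, 1.568, 0.227]
force: [0.1, -0.2, 1.4]
width: 0.0003
```

Run:
```python
from h import *
show(bar(.56)+[0,0,-8]);grab("side","pics/d3.png")
crop("pics/d3.png","pics/d3c.png",270,70,430,230,4)
```

```text
t 3.17 p [497.285   75.9511 232.9982] w 0.3 F [ 0.1 -0.2  1.4] M [ 0.17 -0.13  0.04] q [ 0.54  0.06 -0.33  0.   -1.18 -0.51]
 jaw yaw -177.81 tool y yaw -87.81 toolx [ 0.0025  0.0006 -1.    ]
 shift mm [2.6485 0.5798 2.5614]
```

View pics/d3c.png

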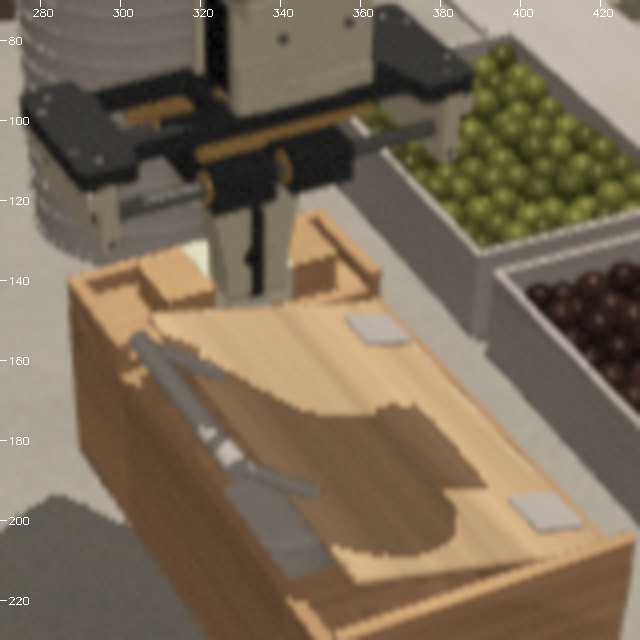

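Run:
```python
from h import *
D=cam("side");S=cam("scene")
s,p,A=st()
for d in(0,.011,.02):print(proj(D,p-[0,0,d]))
grab("scene","pics/s3.png");crop("pics/s3.png","pics/s3c.png",200,230,340,400,4)
for a in(.1,.15,.2,.25):print(a,proj(D,(bar(a))/1000),proj(S,bar(a)/1000))
```

```text
[[330.412 146.328]]
[[330.4238 151.0052]]
[[330.4333 154.7778]]
0.1 [[311.7204 181.1405]] [[320.6964 299.5068]]
0.15 [[312.7978 177.1633]] [[319.2538 298.5937]]
0.2 [[314.0971 173.1364]] [[317.5232 297.7025]]
0.25 [[315.6179 169.0721]] [[315.5004 296.8366]]
```

View pics/s3c.png

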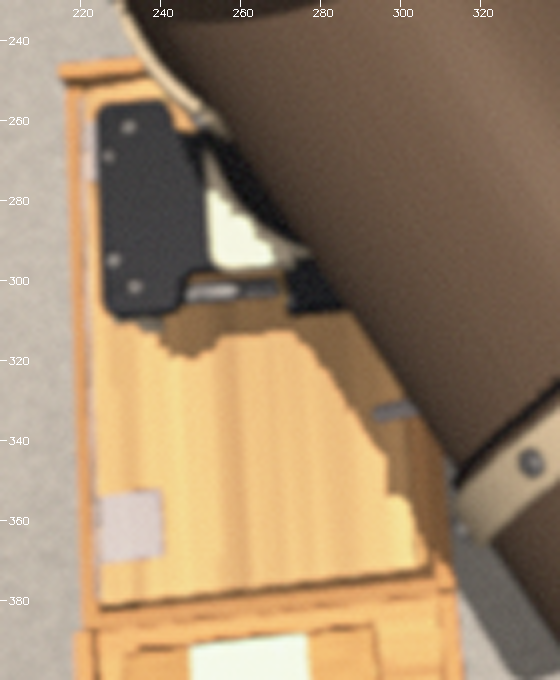

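Run:
```python
from h import *
W=cam("wrist");s,p,A=st();print((W[1]-p)@A, A.T@W[2])
im=grab("wrist","pics/w3.png")
for dx in(-.008,0,.011):
  for y in(-.0095,.0095):
    for z in(-.02,0,.02):
      print(dx,y,z,proj(W,p+A@[dx,y,z],True))
crop("pics/w3.png","pics/w3c.png",220,220,420,380,4)
crop("pics/d3.png","pics/d3d.png",300,100,360,160,10)
```

```text
[-0.1696  0.0685  0.    ] [[-0.0011 -0.2543  0.9671]
 [ 0.     -0.9671 -0.2543]
 [ 1.     -0.0002  0.001 ]]
-0.008 -0.0095 -0.02 [[272.9018 310.278 ]]
-0.008 -0.0095 0 [[314.4038 310.5615]]
-0.008 -0.0095 0.02 [[355.907  310.2542]]
-0.008 0.0095 -0.02 [[271.3211 273.395 ]]
-0.008 0.0095 0 [[314.3892 273.5381]]
-0.008 0.0095 0.02 [[357.4587 273.3725]]
0 -0.0095 -0.02 [[274.5431 303.4054]]
0 -0.0095 0 [[314.4035 303.6406]]
0 -0.0095 0.02 [[354.265  303.3828]]
0 0.0095 -0.02 [[273.1318 267.7543]]
0 0.0095 0 [[314.3899 267.862 ]]
0 0.0095 0.02 [[355.6494 267.733 ]]
0.011 -0.0095 -0.02 [[276.6118 294.7785]]
0.011 -0.0095 0 [[314.4032 294.96  ]]
0.011 -0.0095 0.02 [[352.1956 294.7575]]
0.011 0.0095 -0.02 [[275.3958 260.7251]]
0.011 0.0095 0 [[314.391 260.795]]
0.011 0.0095 0.02 [[353.3872 260.7053]]
```

View pics/w3c.png

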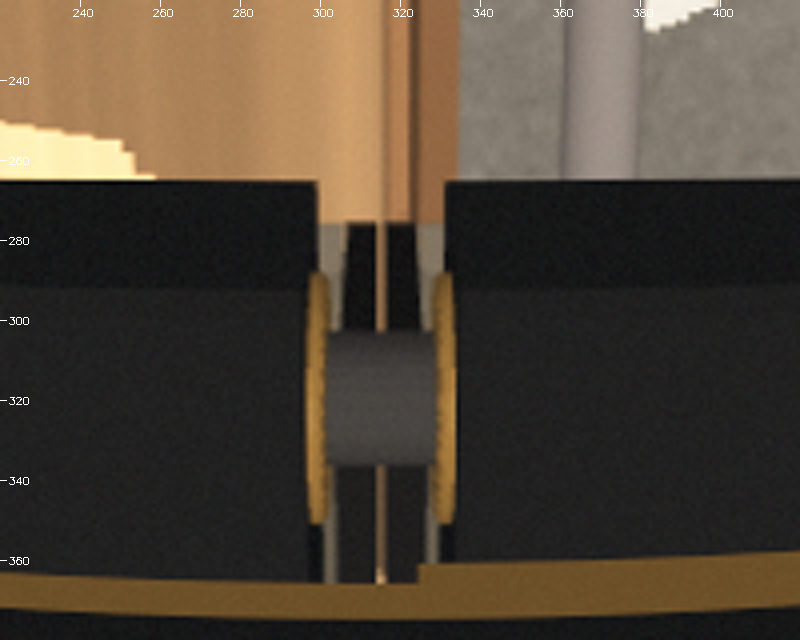

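View pics/d3d.png

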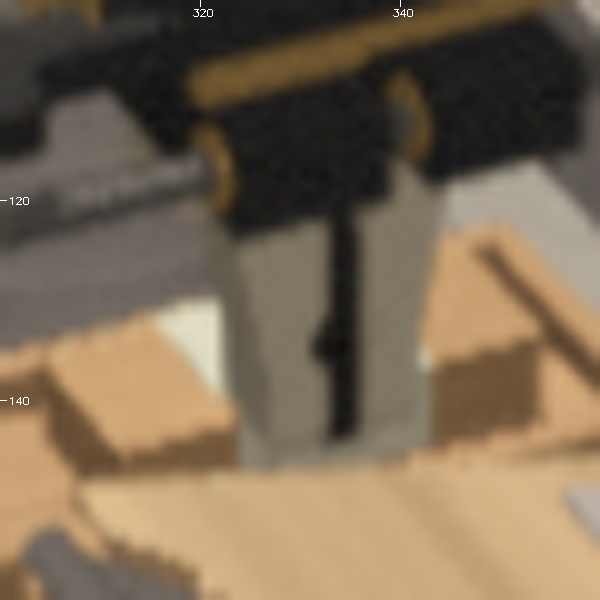

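jog_arm:
  motion:
    - {"dx": 0, "dy": 0, "dz": 0.033, "twist": 0}
    - {"dx": 0, "dy": 0, "dz": 0.0335, "twist": 0}
    - {"dx": 0, "dy": 0, "dz": 0.0335, "twist": 0}
    - {"dx": 0.025, "dy": 0, "dz": 0.0335, "twist": 0}
    - {"dx": 0.048, "dy": 0, "dz": 0.0335, "twist": 0}
    - {"dx": 0.048, "dy": 0, "dz": 0.0335, "twist": 0}
  gripper: 0.03

```text
t: 3.82
eef_pos: [0.4594, 0.0734, 0.1794]
ee_rot: [0.303, 1.565, -2.801]
force: [-1.1, -1.0, -1.3]
width: 0.0292
```

Run:
```python
from h import *
show(bar(.25)+[0,0,-26]);grab("side","pics/d4.png")
crop("pics/d4.png","pics/d4c.png",280,100,380,200,6)
```

```text
t 3.82 p [459.3629  73.4261 179.3946] w 29.2 F [-1.1 -1.  -1.3] M [-0.02  0.14  0.01] q [ 0.58  0.04 -0.48 -0.   -1.05 -0.54]
 jaw yaw -177.84 tool y yaw -87.84 toolx [-0.0059 -0.0021 -1.    ]
 shift mm [17.2963 -0.5499 -3.9114]
```

View pics/d4c.png

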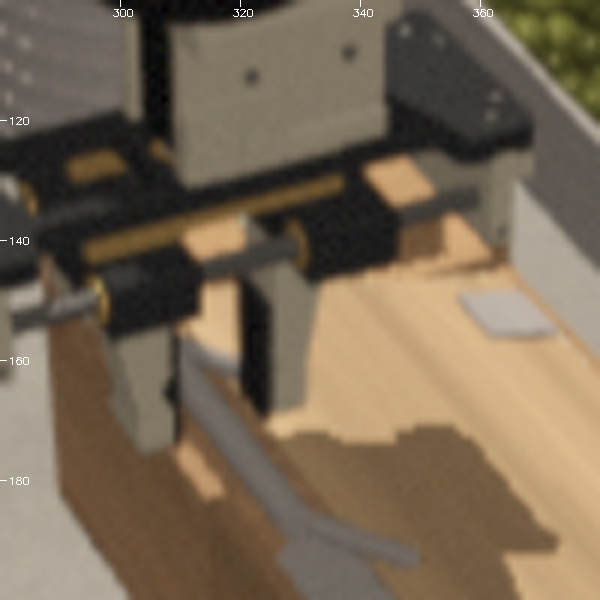

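jog_arm:
  motion:
    - {"dx": 0.01, "dy": 0, "dz": 0, "twist": 0}
    - {"dx": 0.02, "dy": 0, "dz": 0, "twist": 0}
    - {"dx": 0.02, "dy": 0, "dz": 0, "twist": 0}
    - {"dx": 0.02, "dy": 0, "dz": 0, "twist": 0}
    - {"dx": 0.02, "dy": 0, "dz": 0, "twist": 0}

```text
t: 4.28
eef_pos: [0.4621, 0.0744, 0.1637]
ee_rot: [-3.061, 1.57, 0.119]
force: [-0.1, -0.3, -0.1]
width: 0.0302
```

jog_arm:
  motion:
    - {"dx": 0, "dy": 0, "dz": 0, "twist": 0}
    - {"dx": 0, "dy": 0, "dz": 0, "twist": 0}
    - {"dx": 0, "dy": 0, "dz": 0, "twist": 0}
    - {"dx": 0, "dy": 0, "dz": 0, "twist": 0}
    - {"dx": 0, "dy": 0, "dz": 0, "twist": 0}
    - {"dx": 0, "dy": 0, "dz": 0, "twist": 0}
  gripper: 0.0
  newtons: 20

```text
t: 4.78
eef_pos: [0.4625, 0.0745, 0.1637]
ee_rot: [-2.978, 1.569, 0.203]
force: [4.7, -0.4, -1.3]
width: 0.0114
```

Run:
```python
from h import *
show(bar(.25)+[0,0,-26]);grab("side","pics/d5.png")
crop("pics/d5.png","pics/d5c.png",280,100,380,200,6)
```

```text
t 4.78 p [462.524   74.4804 163.6518] w 11.4 F [ 4.7 -0.4 -1.3] M [-0.28 -1.71 -0.02] q [ 0.58  0.06 -0.5   0.   -1.01 -0.54]
 jaw yaw -177.79 tool y yaw -87.79 toolx [ 0.0016  0.0003 -1.    ]
 shift mm [ 1.5785  0.4181 -0.6061]
```

View pics/d5c.png

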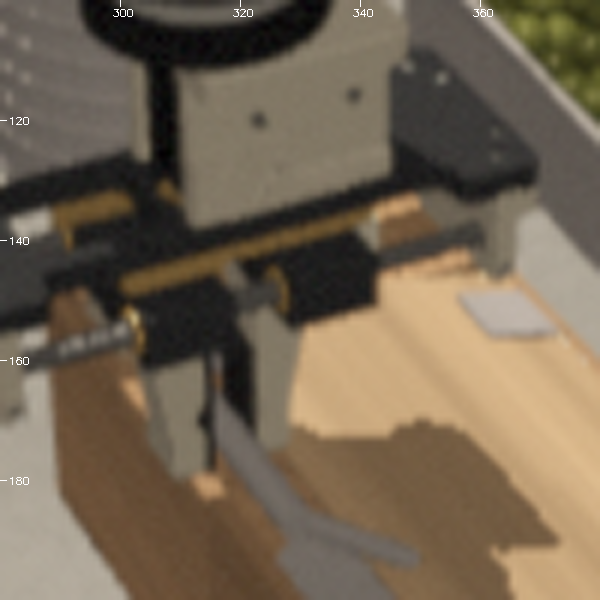

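Run:
```python
from h import *
s,p,A=st();A=R.from_euler('z',2.2-180,degrees=True).as_matrix()@np.array([[0,0,1],[0,1,0],[-1,0,0]])
b0=bar(.25)
print([[round(a,2)]+list(((A.T@(bar(a)-b0))[[0,2]]/1000).round(4)) for a in np.arange(.25,1.76,.08)])
```

```text
[[np.float64(0.25), np.float64(0.0), np.float64(0.0)], [np.float64(0.33), np.float64(-0.0139), np.float64(-0.0066)], [np.float64(0.41), np.float64(-0.0272), np.float64(-0.0144)], [np.float64(0.49), np.float64(-0.0398), np.float64(-0.0231)], [np.float64(0.57), np.float64(-0.0517), np.float64(-0.0329)], [np.float64(0.65), np.float64(-0.0628), np.float64(-0.0436)], [np.float64(0.73), np.float64(-0.073), np.float64(-0.0551)], [np.float64(0.81), np.float64(-0.0822), np.float64(-0.0674)], [np.float64(0.89), np.float64(-0.0905), np.float64(-0.0804)], [np.float64(0.97), np.float64(-0.0976), np.float64(-0.094)], [np.float64(1.05), np.float64(-0.1037), np.float64(-0.1082)], [np.float64(1.13), np.float64(-0.1086), np.float64(-0.1227)], [np.float64(1.21), np.float64(-0.1123), np.float64(-0.1377)], [np.float64(1.29), np.float64(-0.1148), np.float64(-0.1528)], [np.float64(1.37), np.float64(-0.1161), np.float64(-0.1682)], [np.float64(1.45), np.float64(-0.1162), np.float64(-0.1836)], [np.float64(1.53), np.float64(-0.115), np.float64(-0.1989)], [np.float64(1.61), np.float64(-0.1126), np.float64(-0.2141)], [np.float64(1.69), np.float64(-0.109), np.float64(-0.2291)]]
```

jog_arm:
  motion:
    - {"dx": -0.007, "dy": 0, "dz": -0.003, "twist": 0}
    - {"dx": -0.0139, "dy": 0, "dz": -0.0066, "twist": 0}
    - {"dx": -0.0272, "dy": 0, "dz": -0.0144, "twist": 0}
    - {"dx": -0.0398, "dy": 0, "dz": -0.0231, "twist": 0}
    - {"dx": -0.0517, "dy": 0, "dz": -0.0329, "twist": 0}
    - {"dx": -0.0628, "dy": 0, "dz": -0.0436, "twist": 0}
    - {"dx": -0.0628, "dy": 0, "dz": -0.0436, "twist": 0}
  newtons: 30

```text
t: 5.42
eef_pos: [0.5047, 0.076, 0.2273]
ee_rot: [0.078, 1.568, -3.025]
force: [-10.4, 2.4, 10.0]
width: 0.0111
```

Run:
```python
from h import *
show(bar(.65)+[0,0,-24.5]);grab("side","pics/d6.png")
crop("pics/d6.png","pics/d6c.png",270,50,430,210,5)
```

```text
t 5.42 p [504.6756  76.0267 227.2905] w 11.1 F [-10.4   2.4  10. ] M [1.01 3.6  0.05] q [ 0.53  0.08 -0.32 -0.   -1.17 -0.49]
 jaw yaw -177.81 tool y yaw -87.81 toolx [-0.0031 -0.0004 -1.    ]
 shift mm [ 0.9165  0.3788 -2.0025]
```

View pics/d6c.png

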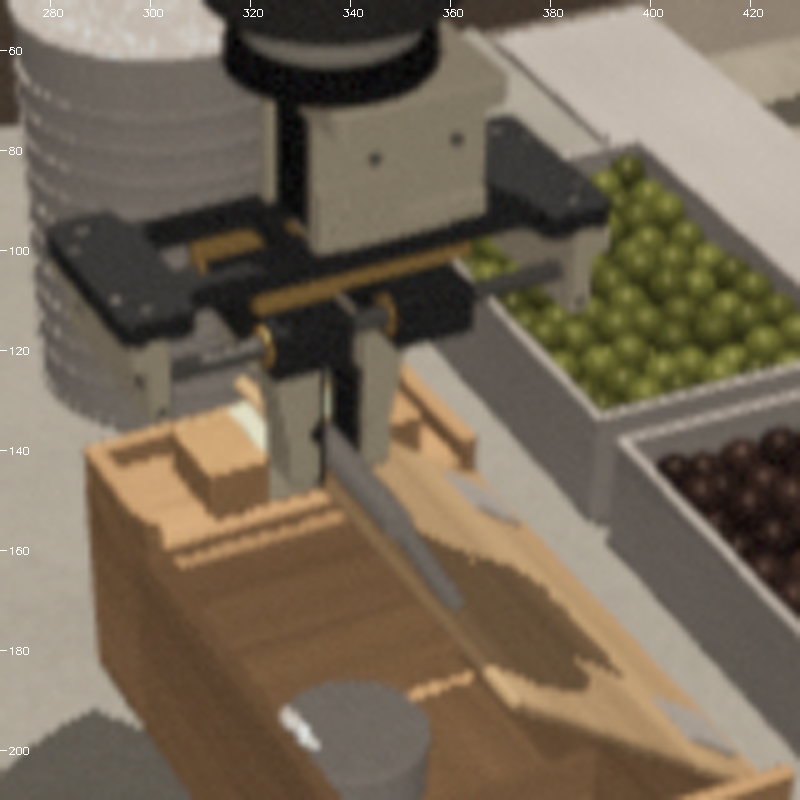

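jog_arm:
  motion:
    - {"dx": -0.0102, "dy": 0, "dz": -0.0115, "twist": 0}
    - {"dx": -0.0194, "dy": 0, "dz": -0.0238, "twist": 0}
    - {"dx": -0.0277, "dy": 0, "dz": -0.0368, "twist": 0}
    - {"dx": -0.0348, "dy": 0, "dz": -0.0504, "twist": 0}
    - {"dx": -0.0409, "dy": 0, "dz": -0.0646, "twist": 0}
    - {"dx": -0.0458, "dy": 0, "dz": -0.0791, "twist": 0}
    - {"dx": -0.0495, "dy": 0, "dz": -0.0941, "twist": 0}
    - {"dx": -0.052, "dy": 0, "dz": -0.1092, "twist": 0}
    - {"dx": -0.0533, "dy": 0, "dz": -0.1246, "twist": 0}
    - {"dx": -0.0534, "dy": 0, "dz": -0.14, "twist": 0}
    - {"dx": -0.0522, "dy": 0, "dz": -0.1553, "twist": 0}
    - {"dx": -0.0498, "dy": 0, "dz": -0.1705, "twist": 0}
    - {"dx": -0.0462, "dy": 0, "dz": -0.1855, "twist": 0}
    - {"dx": -0.0462, "dy": 0, "dz": -0.1855, "twist": 0}
    - {"dx": -0.0462, "dy": 0, "dz": -0.1855, "twist": 0}

```text
t: 6.72
eef_pos: [0.691, 0.083, 0.2715]
ee_rot: [0.421, 1.57, -2.682]
force: [1.5, -1.0, -0.8]
width: 0.0108
```

Run:
```python
from h import *
show(bar(1.69)+[0,0,-24.5]);grab("side","pics/d7.png")
```

```text
t 6.72 p [690.9652  82.9588 271.4801] w 10.8 F [ 1.5 -1.  -0.8] M [-0.29 -0.71  0.09] q [ 0.4   0.37  0.15  0.   -1.36 -0.36]
 jaw yaw -177.82 tool y yaw -87.82 toolx [-0.001  -0.0005 -1.    ]
 shift mm [-1.105   0.3032 -1.0627]
```

View pics/d7.png

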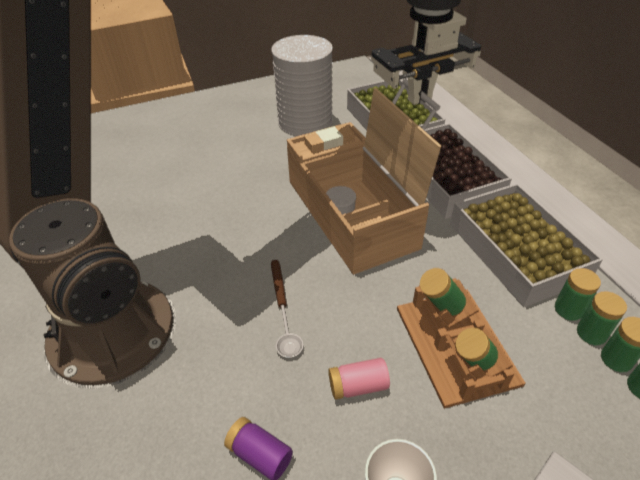

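jog_arm:
  motion:
    - {"dx": 0, "dy": 0, "dz": 0, "twist": 0}
    - {"dx": 0, "dy": 0, "dz": 0, "twist": 0}
    - {"dx": 0, "dy": 0, "dz": 0, "twist": 0}
    - {"dx": -0.03, "dy": 0, "dz": 0, "twist": 0}
    - {"dx": -0.06, "dy": 0, "dz": 0, "twist": 0}
    - {"dx": -0.06, "dy": 0, "dz": 0, "twist": 0}
  gripper: 0.03

```text
t: 7.27
eef_pos: [0.6923, 0.0829, 0.3395]
ee_rot: [-3.064, 1.562, 0.116]
force: [0.8, 0.3, 1.5]
width: 0.0299
```

Run:
```python
from h import *
S=cam("scene");D=cam("side")
sn,cs=np.sin(np.radians(32)),np.cos(np.radians(32))
for c in((-15,24,42),(-15,-101,42),(-15,24,9),(-15,-101,9)):print(c,proj(D,cad(c)/1000)[0],proj(S,cad(c)/1000)[0])
grab("scene","pics/s8.png")
# rest geometry, jar at grip h
yw=np.radians(-7.7)
for h in(74,78,82):
    l=np.array([-h*sn,58,50+h*cs]);w=np.array([599.6+np.cos(yw)*l[0]-np.sin(yw)*l[1],-294.9+np.sin(yw)*l[0]+np.cos(yw)*l[1],l[2]]);print(h,w)
show(w,90-7.7)
```

```text
(-15, 24, 42) [339.8661 194.8218] [275.5356 346.7216]
(-15, -101, 42) [365.6866 228.1796] [271.4557 286.2501]
(-15, 24, 9) [339.7113 205.5009] [276.8911 348.4351]
(-15, -101, 9) [364.9812 238.9386] [272.8854 289.7927]
74 [ 568.5108 -232.1688  112.7556]
78 [ 566.4102 -231.8848  116.1478]
82 [ 564.3096 -231.6008  119.5399]
t 7.32 p [691.6683  83.292  336.8113] w 30.0 F [-1.1  0.  -0.1] M [ 0.14 -0.03  0.02] q [ 0.4   0.35  0.26  0.   -1.48 -0.36]
 jaw yaw -177.78 tool y yaw -87.78 toolx [ 0.0066  0.0017 -1.    ]
 shift mm [215.8862 310.0456 140.888 ]
 twist 99.92000000000002
 twist -80.08000000000004
```

View pics/s8.png

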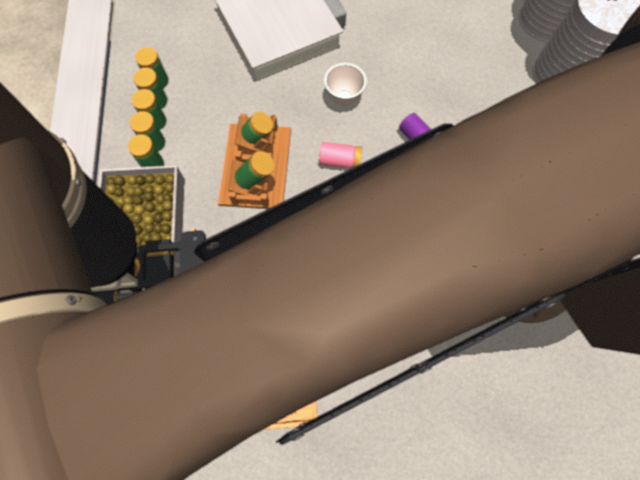

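jog_arm:
  motion:
    - {"dx": 0, "dy": 0.2, "dz": 0.08, "twist": -80}
    - {"dx": 0, "dy": 0.2, "dz": 0.08, "twist": -80}
    - {"dx": 0, "dy": 0.2, "dz": 0.08, "twist": -80}
    - {"dx": 0, "dy": 0.2, "dz": 0.08, "twist": -80}
    - {"dx": 0, "dy": 0.2, "dz": 0.08, "twist": -80}
    - {"dx": 0, "dy": 0.2, "dz": 0.08, "twist": -80}
    - {"dx": 0.137, "dy": 0.31, "dz": 0.136, "twist": -80}
    - {"dx": 0.137, "dy": 0.31, "dz": 0.136, "twist": -80}
    - {"dx": 0.137, "dy": 0.31, "dz": 0.136, "twist": -80}
    - {"dx": 0.137, "dy": 0.31, "dz": 0.136, "twist": -80}
    - {"dx": 0.137, "dy": 0.31, "dz": 0.136, "twist": -80}
    - {"dx": 0.137, "dy": 0.31, "dz": 0.136, "twist": -80}
    - {"dx": 0.137, "dy": 0.31, "dz": 0.136, "twist": -80}
    - {"dx": 0.137, "dy": 0.31, "dz": 0.136, "twist": -80}
  gripper: 0.08

```text
t: 8.48
eef_pos: [0.5673, -0.2317, 0.1963]
ee_rot: [1.454, 1.569, -0.256]
force: [1.2, -0.3, 0.2]
width: 0.08
```

Run:
```python
from h import *
grab("wrist","pics/w9.png");W=cam("wrist")
grab("side","pics/d9.png");show([567.5,-232,88],90-7.7)
yw=np.radians(-7.7);sn,cs=np.sin(np.radians(32)),np.cos(np.radians(32))
for u in(76,95):
    l=np.array([-u*sn,58,50+u*cs]);w=np.array([599.6+np.cos(yw)*l[0]-np.sin(yw)*l[1],-294.9+np.sin(yw)*l[0]+np.cos(yw)*l[1],l[2]]);print(u,proj(W,w/1000,True))
```

```text
t 8.58 p [ 567.7691 -231.22    196.6634] w 80.5 F [0.  0.9 0.3] M [ 0.02  0.02 -0.01] q [-0.07  0.27 -0.16  0.   -1.14  1.5 ]
 jaw yaw -97.87 tool y yaw -7.87 toolx [ 0.0024 -0.0003 -1.    ]
 shift mm [108.6627  -0.4195   0.8098]
 twist 179.82999999999998
 twist -0.17000000000001592
76 [[315.2582 241.8249]]
95 [[315.3329 262.6539]]
```

View pics/w9.png

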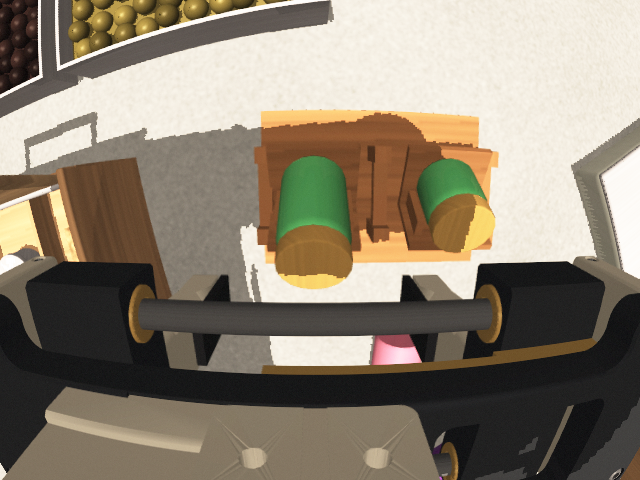

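View pics/d9.png

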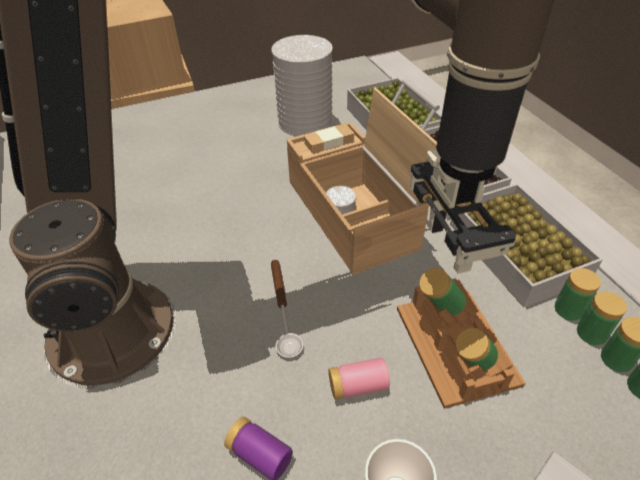

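Run:
```python
from h import *
W=cam("wrist")
yw=np.radians(-7.7);sn,cs=np.sin(np.radians(32)),np.cos(np.radians(32))
def J(u,r,y=0):
    l=np.array([-u*sn+r*cs,58+y,50+u*cs+r*sn]);return np.array([599.6+np.cos(yw)*l[0]-np.sin(yw)*l[1],-294.9+np.sin(yw)*l[0]+np.cos(yw)*l[1],l[2]])/1000
for u in(0,70,76,80,84,88,95):print(u,proj(W,J(u,27),True)[0],proj(W,J(u,-27),True)[0],proj(W,J(u,0,27),True)[0],proj(W,J(u,0,-27),True)[0])
crop("pics/w9.png","pics/w9c.png",250,140,400,300,5)
```

```text
0 [315.2117 149.9217] [315.3256 200.4365] [283.6098 176.7033] [346.9319 176.5314]
70 [315.4386 207.5035] [315.5352 260.1573] [277.7696 235.8716] [353.2068 235.6646]
76 [315.4621 213.6442] [315.5559 266.2188] [277.2    242.0114] [353.8201 241.8008]
80 [315.4781 217.8641] [315.5699 270.3516] [276.8143 246.2119] [354.2356 245.9989]
84 [315.4945 222.1878] [315.5841 274.5588] [276.4238 250.5002] [354.6564 250.2847]
88 [315.5113 226.6182] [315.5985 278.8415] [276.0287 254.8779] [355.0824 254.6599]
95 [315.5414 234.636 ] [315.6242 286.5204] [275.326  262.7586] [355.8401 262.536 ]
```

View pics/w9c.png

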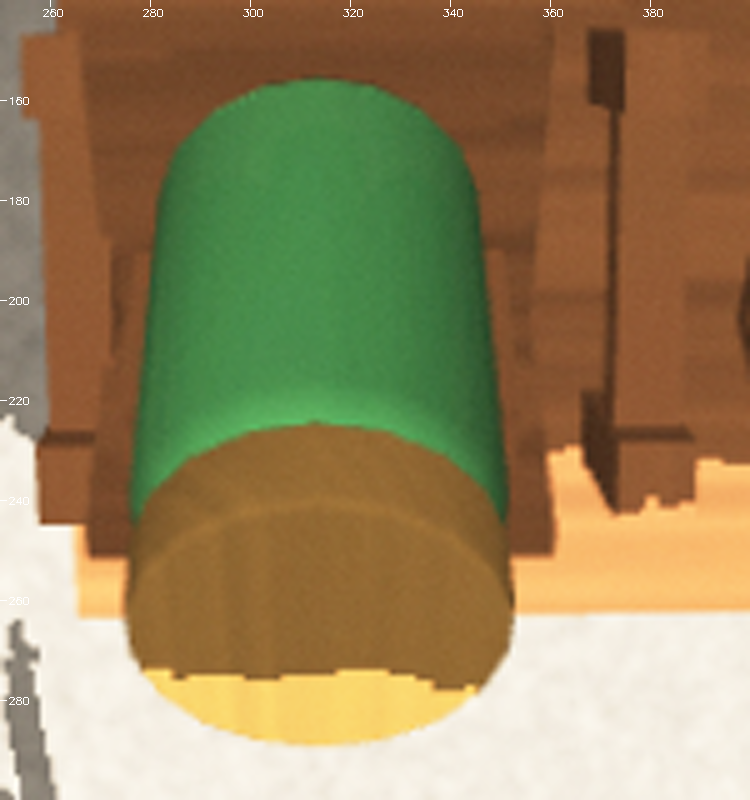

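jog_arm:
  motion:
    - {"dx": 0.03, "dy": -0.0035, "dz": 0, "twist": 0}
    - {"dx": 0.06, "dy": -0.0035, "dz": 0, "twist": 0}
    - {"dx": 0.08, "dy": -0.0035, "dz": 0, "twist": 0}
    - {"dx": 0.095, "dy": -0.0035, "dz": 0, "twist": 0}
    - {"dx": 0.107, "dy": -0.0035, "dz": 0, "twist": 0}
    - {"dx": 0.111, "dy": -0.0035, "dz": 0, "twist": 0}
    - {"dx": 0.111, "dy": -0.0035, "dz": 0, "twist": 0}
    - {"dx": 0.111, "dy": -0.0035, "dz": 0, "twist": 0}

```text
t: 9.25
eef_pos: [0.5641, -0.2311, 0.0853]
ee_rot: [1.436, 1.569, -0.271]
force: [-0.9, 0.3, 0.6]
width: 0.0802
```

Run:
```python
from h import *
grab("side","pics/d10.png");show([564.5,-232,88],90-7.7)
crop("pics/d10.png","pics/d10c.png",390,210,530,330,5)
```

```text
t 9.3 p [ 564.234  -231.2443   85.5564] w 79.8 F [ 0.2 -0.2  0.2] M [-0.03  0.01 -0.04] q [-0.07  0.36 -0.3   0.   -0.9   1.5 ]
 jaw yaw -97.78 tool y yaw -7.78 toolx [ 0.0019 -0.0004 -1.    ]
 shift mm [-2.4428  0.3707  0.713 ]
 twist 179.92000000000002
 twist -0.08000000000004093
```

View pics/d10c.png

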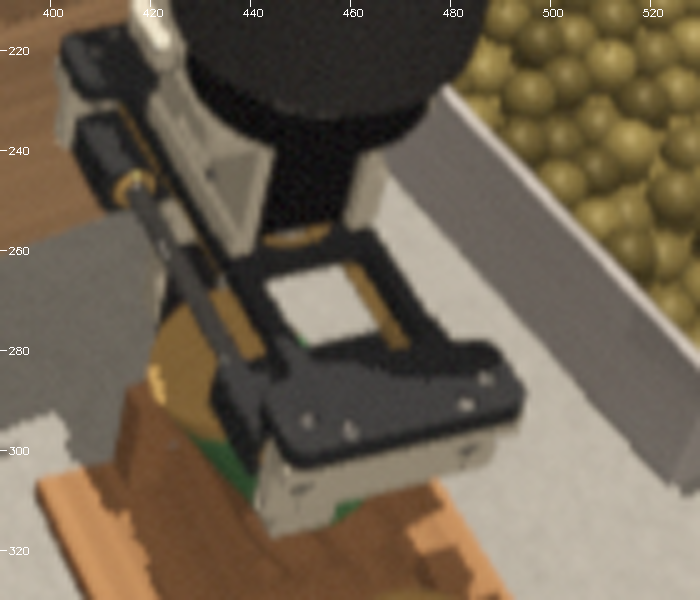

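jog_arm:
  motion:
    - {"dx": 0, "dy": 0, "dz": 0, "twist": 0}
    - {"dx": 0, "dy": 0, "dz": 0, "twist": 0}
    - {"dx": 0, "dy": 0, "dz": 0, "twist": 0}
    - {"dx": 0, "dy": 0, "dz": 0, "twist": 0}
    - {"dx": 0, "dy": 0, "dz": 0, "twist": 0}
    - {"dx": 0, "dy": 0, "dz": 0, "twist": 0}
  gripper: 0.04
  newtons: 25

```text
t: 9.8
eef_pos: [0.5633, -0.2314, 0.0845]
ee_rot: [1.594, 1.57, -0.113]
force: [-0.9, 1.3, 1.9]
width: 0.0535
```

jog_arm:
  motion:
    - {"dx": -0.005, "dy": 0, "dz": 0, "twist": 0}
    - {"dx": -0.015, "dy": 0.003, "dz": 0, "twist": 0}
    - {"dx": -0.03, "dy": 0.01, "dz": 0, "twist": 0}
    - {"dx": -0.05, "dy": 0.02, "dz": 0, "twist": 0}
    - {"dx": -0.07, "dy": 0.03, "dz": 0, "twist": 0}
    - {"dx": -0.09, "dy": 0.03, "dz": 0, "twist": 0}
    - {"dx": -0.11, "dy": 0.03, "dz": 0, "twist": 0}
    - {"dx": -0.11, "dy": 0.03, "dz": 0, "twist": 0}
    - {"dx": -0.11, "dy": 0.03, "dz": 0, "twist": 0}

```text
t: 10.55
eef_pos: [0.5937, -0.2356, 0.196]
ee_rot: [1.629, 1.568, -0.078]
force: [0.2, 0.9, -3.6]
width: 0.0541
```

Run:
```python
from h import *
grab("side","pics/d11.png");grab("wrist","pics/w11.png");show()
crop("pics/d11.png","pics/d11c.png",380,160,540,300,5)
```

```text
t 10.65 p [ 592.3216 -235.3073  193.7114] w 53.4 F [ 0.9  1.  -2.2] M [0.03 0.07 0.01] q [-0.07  0.31 -0.11 -0.   -1.15  1.51]
 jaw yaw -97.82 tool y yaw -7.82 toolx [-0.001   0.0005 -1.    ]
```

View pics/d11c.png

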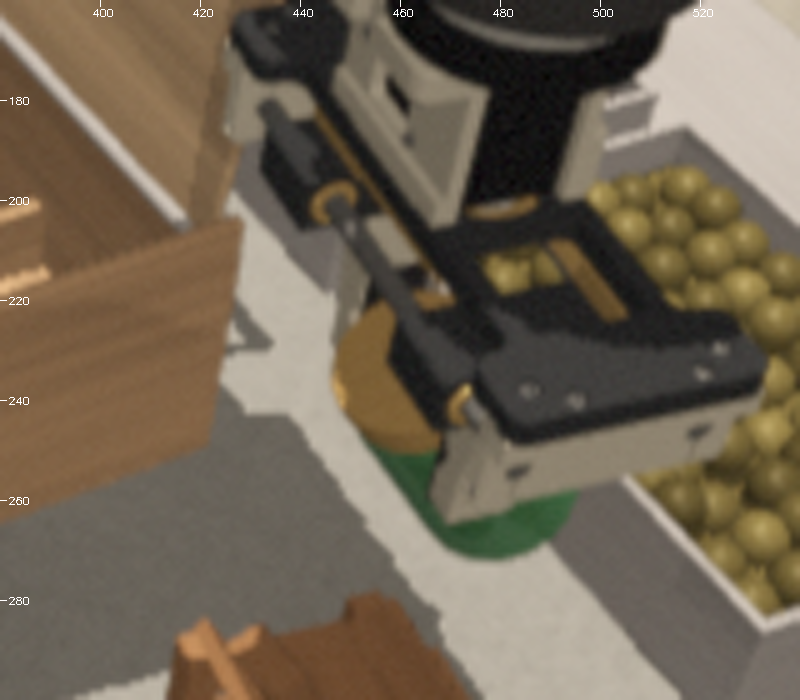

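View pics/w11.png

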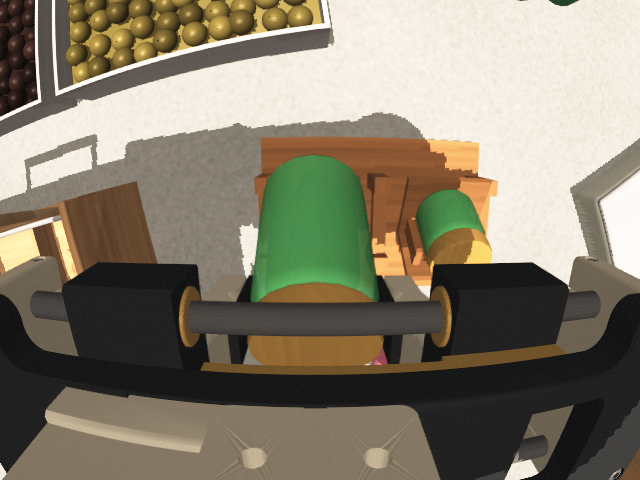

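Run:
```python
from h import *
a=cad([-162,60,220]);print(a);show(a,-87.85)
s,p,A=st();print(A.T@(cad([-110,60,0])-cad([-162,60,0])))
```

```text
[399.659  170.2678 220.    ]
t 10.65 p [ 592.3216 -235.3073  193.7114] w 53.4 F [ 0.9  1.  -2.2] M [0.03 0.07 0.01] q [-0.07  0.31 -0.11 -0.   -1.15  1.51]
 jaw yaw -97.82 tool y yaw -7.82 toolx [-0.001   0.0005 -1.    ]
 shift mm [ -25.877  -246.0739 -375.605 ]
 twist -9.969999999999999
 twist 170.02999999999997
[-0.0498 51.2142 -9.0058]
```

jog_arm:
  motion:
    - {"dx": -0.01, "dy": -0.006, "dz": -0.01, "twist": -1}
    - {"dx": -0.02, "dy": -0.02, "dz": -0.03, "twist": -2}
    - {"dx": -0.026, "dy": -0.037, "dz": -0.056, "twist": -3}
    - {"dx": -0.026, "dy": -0.057, "dz": -0.087, "twist": -4}
    - {"dx": -0.026, "dy": -0.077, "dz": -0.118, "twist": -5}
    - {"dx": -0.026, "dy": -0.097, "dz": -0.149, "twist": -6}
    - {"dx": -0.026, "dy": -0.117, "dz": -0.18, "twist": -7}
    - {"dx": -0.026, "dy": -0.137, "dz": -0.21, "twist": -8}
    - {"dx": -0.026, "dy": -0.157, "dz": -0.24, "twist": -9}
    - {"dx": -0.026, "dy": -0.177, "dz": -0.271, "twist": -10}
    - {"dx": -0.026, "dy": -0.197, "dz": -0.301, "twist": -10}
    - {"dx": -0.026, "dy": -0.216, "dz": -0.33, "twist": -10}
    - {"dx": -0.026, "dy": -0.231, "dz": -0.353, "twist": -10}
    - {"dx": -0.026, "dy": -0.241, "dz": -0.368, "twist": -10}
    - {"dx": -0.026, "dy": -0.246, "dz": -0.376, "twist": -10}
    - {"dx": -0.026, "dy": -0.246, "dz": -0.376, "twist": -10}
    - {"dx": -0.026, "dy": -0.246, "dz": -0.376, "twist": -10}

```text
t: 12.07
eef_pos: [0.3998, 0.1704, 0.2201]
ee_rot: [-0.755, 1.57, -2.286]
force: [0.4, -0.7, -2.4]
width: 0.0536
```

Run:
```python
from h import *
show(cad([-162,60,86]),-87.85);grab("side","pics/d12.png");crop("pics/d12.png","pics/d12c.png",220,60,400,240,4)
```

```text
t 12.07 p [399.7935 170.3608 220.0803] w 53.6 F [ 0.4 -0.7 -2.4] M [-0.07  0.04  0.01] q [ 0.86 -0.05 -0.48 -0.   -1.15  0.75]
 jaw yaw -87.71 tool y yaw 2.29 toolx [-0.0005 -0.0005 -1.    ]
 shift mm [134.0804  -0.0736   0.019 ]
 twist 0.13999999999998636
 twist -179.86
```

View pics/d12c.png

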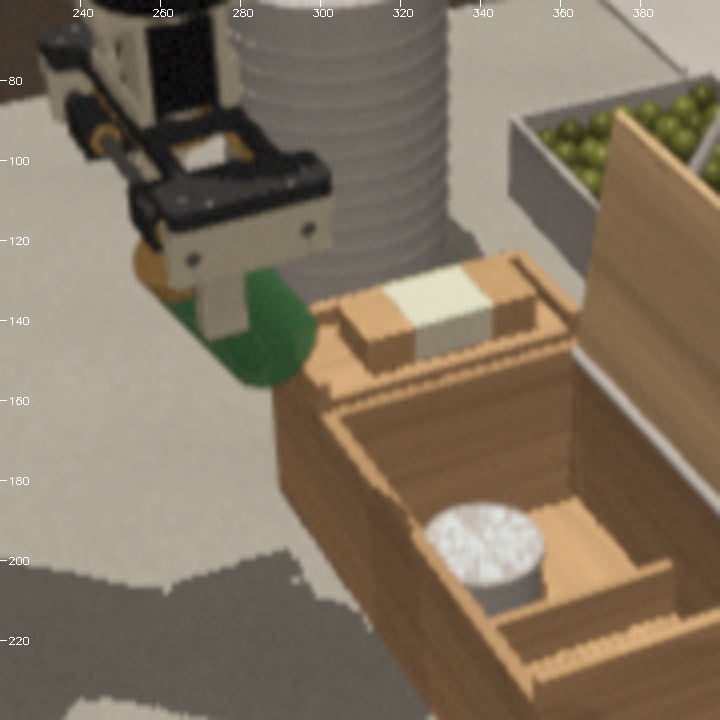

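jog_arm:
  motion:
    - {"dx": 0.02, "dy": 0, "dz": 0, "twist": 0}
    - {"dx": 0.05, "dy": 0, "dz": 0, "twist": 0}
    - {"dx": 0.08, "dy": 0, "dz": 0, "twist": 0}
    - {"dx": 0.105, "dy": 0, "dz": 0, "twist": 0}
    - {"dx": 0.122, "dy": 0, "dz": 0, "twist": 0}
    - {"dx": 0.13, "dy": 0, "dz": 0, "twist": 0}
    - {"dx": 0.13, "dy": 0, "dz": 0, "twist": 0}
    - {"dx": 0.13, "dy": 0, "dz": 0, "twist": 0}

```text
t: 12.78
eef_pos: [0.4008, 0.17, 0.0906]
ee_rot: [-0.025, 1.57, -1.558]
force: [0.6, -0.2, -1.3]
width: 0.054
```

Run:
```python
from h import *
show(cad([-112,60,90]),-87.85);grab("side","pics/d13.png");crop("pics/d13.png","pics/d13c.png",220,100,400,240,4)
```

```text
t 12.78 p [400.7568 170.0078  90.6389] w 54.0 F [ 0.6 -0.2 -1.3] M [ 0.03 -0.   -0.04] q [ 0.86  0.09 -0.67  0.   -0.81  0.75]
 jaw yaw -87.84 tool y yaw 2.16 toolx [ 0.     -0.0006 -1.    ]
 shift mm [ 0.6381 48.9128 -0.2975]
 twist 0.009999999999990905
 twist -179.99
```

View pics/d13c.png

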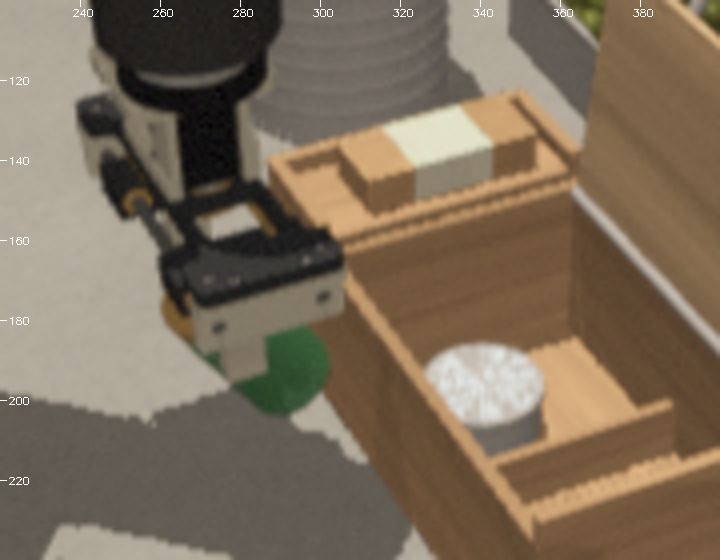

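jog_arm:
  motion:
    - {"dx": 0, "dy": 0.006, "dz": 0, "twist": 0}
    - {"dx": 0, "dy": 0.012, "dz": 0, "twist": 0}
    - {"dx": 0, "dy": 0.017, "dz": 0, "twist": 0}
    - {"dx": 0, "dy": 0.022, "dz": 0, "twist": 0}
    - {"dx": 0, "dy": 0.027, "dz": 0, "twist": 0}
    - {"dx": 0, "dy": 0.03, "dz": 0, "twist": 0}
    - {"dx": 0, "dy": 0.03, "dz": 0, "twist": 0}
  newtons: 15

```text
t: 13.42
eef_pos: [0.4303, 0.1712, 0.0903]
ee_rot: [-1.165, 1.57, -2.698]
force: [-2.6, -1.0, -2.8]
width: 0.054
```

Run:
```python
from h import *
show(cad([-112,60,90]),-87.85);grab("side","pics/d14.png");crop("pics/d14.png","pics/d14c.png",220,100,400,240,4)
```

```text
t 13.42 p [430.3195 171.2394  90.3414] w 54.0 F [-2.6 -1.  -2.8] M [-0.2   1.14  0.02] q [ 0.81  0.14 -0.61 -0.   -0.82  0.8 ]
 jaw yaw -87.84 tool y yaw 2.16 toolx [-0.0011 -0.0005 -1.    ]
 shift mm [ 0.3205 19.325  -0.1801]
 twist 0.009999999999990905
 twist -179.99
```

View pics/d14c.png

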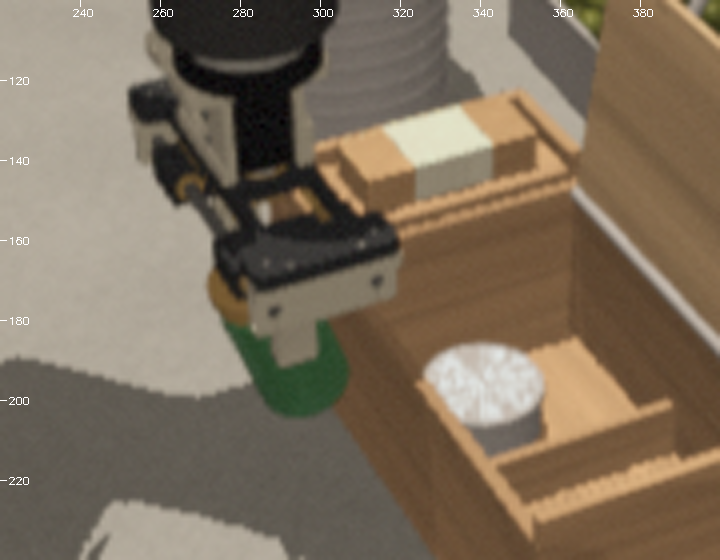

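Rotating as planned (force about 3 N). Continue to flush.

jog_arm:
  motion:
    - {"dx": 0, "dy": 0.004, "dz": 0, "twist": 0}
    - {"dx": 0, "dy": 0.008, "dz": 0, "twist": 0}
    - {"dx": 0, "dy": 0.012, "dz": 0, "twist": 0}
    - {"dx": 0, "dy": 0.015, "dz": 0, "twist": 0}
    - {"dx": 0, "dy": 0.017, "dz": 0, "twist": 0}
    - {"dx": 0, "dy": 0.017, "dz": 0, "twist": 0}

```text
t: 13.97
eef_pos: [0.4475, 0.1722, 0.0903]
ee_rot: [1.777, 1.571, 0.245]
force: [-2.3, -0.8, -0.9]
width: 0.0537
```

Run:
```python
from h import *
show(cad([-112,60,90]),-87.85);grab("side","pics/d15.png");crop("pics/d15.png","pics/d15c.png",240,120,360,220,6)
```

```text
t 13.97 p [447.5262 172.2439  90.3197] w 53.7 F [-2.3 -0.8 -0.9] M [-0.22  1.11 -0.01] q [ 0.78  0.16 -0.58  0.   -0.83  0.83]
 jaw yaw -87.81 tool y yaw 2.19 toolx [ 0.0002  0.     -1.    ]
 shift mm [0.32   2.0922 0.1765]
 twist 0.03999999999999204
 twist -179.96
```

View pics/d15c.png

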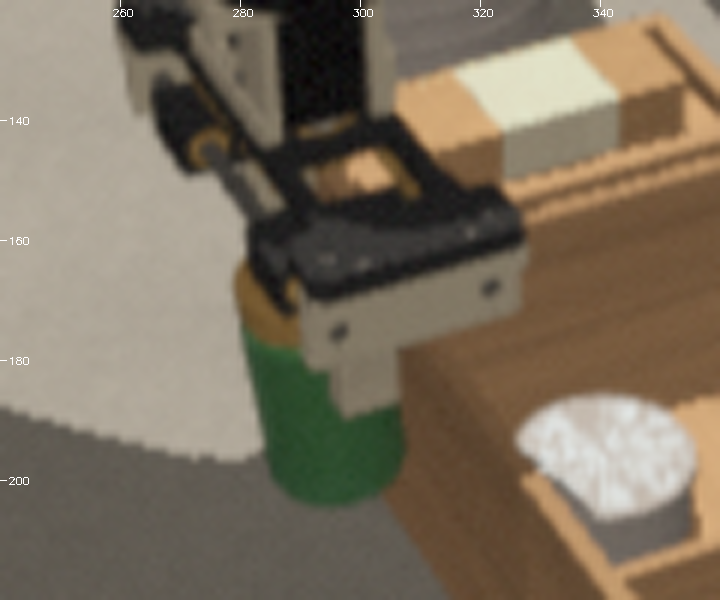

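jog_arm:
  motion:
    - {"dx": 0, "dy": 0.002, "dz": 0, "twist": 0}
    - {"dx": 0, "dy": 0.003, "dz": 0, "twist": 0}
    - {"dx": 0, "dy": 0.004, "dz": 0, "twist": 0}
    - {"dx": 0, "dy": 0.004, "dz": 0, "twist": 0}

```text
t: 14.35
eef_pos: [0.4513, 0.1724, 0.0903]
ee_rot: [0.737, 1.571, -0.795]
force: [-4.1, 0.1, -0.0]
width: 0.0537
```

jog_arm:
  motion:
    - {"dx": 0, "dy": 0.001, "dz": 0, "twist": 0}
    - {"dx": 0, "dy": 0.002, "dz": 0, "twist": 0}
    - {"dx": 0, "dy": 0.002, "dz": 0, "twist": 0}

```text
t: 14.6
eef_pos: [0.4533, 0.1725, 0.0903]
ee_rot: [1.395, 1.571, -0.138]
force: [-3.0, 0.1, 0.8]
width: 0.0539
```

Run:
```python
from h import *
show(cad([-112,60,90]),-87.85);grab("side","pics/d16.png");crop("pics/d16.png","pics/d16c.png",240,120,360,220,6)
```

```text
t 14.6 p [453.3292 172.4803  90.2615] w 53.9 F [-3.   0.1  0.8] M [-0.11  1.45 -0.02] q [ 0.77  0.17 -0.57  0.   -0.83  0.84]
 jaw yaw -87.8 tool y yaw 2.2 toolx [ 0.0001 -0.     -1.    ]
 shift mm [ 0.2613 -3.7156  0.1906]
 twist 0.05000000000001137
 twist -179.95
```

View pics/d16c.png

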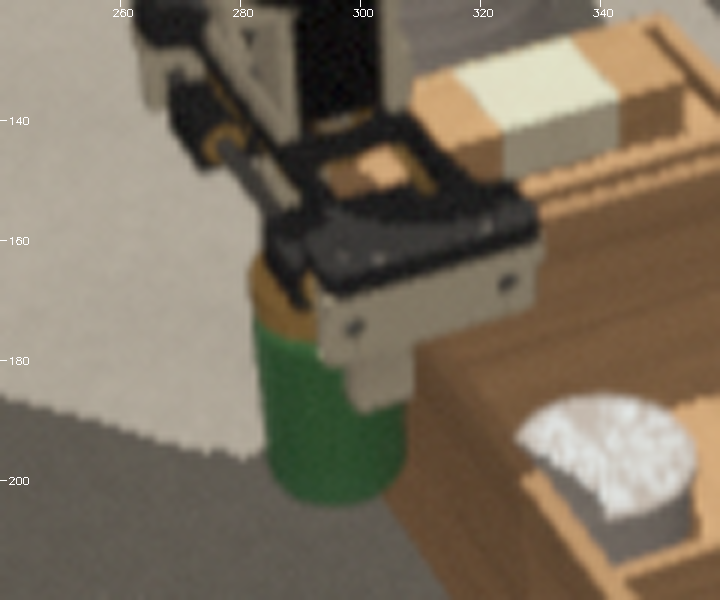

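jog_arm:
  motion:
    - {"dx": 0, "dy": 0.001, "dz": 0, "twist": 0}
    - {"dx": 0, "dy": 0.002, "dz": 0, "twist": 0}
    - {"dx": 0, "dy": 0.002, "dz": 0, "twist": 0}

```text
t: 14.9
eef_pos: [0.4551, 0.1725, 0.0902]
ee_rot: [-1.34, 1.57, -2.873]
force: [-4.6, -0.7, 1.0]
width: 0.0534
```

jog_arm:
  motion:
    - {"dx": 0, "dy": 0.001, "dz": 0, "twist": 0}
    - {"dx": 0, "dy": 0.0015, "dz": 0, "twist": 0}
    - {"dx": 0, "dy": 0.0015, "dz": 0, "twist": 0}

```text
t: 15.15
eef_pos: [0.4552, 0.1723, 0.0899]
ee_rot: [-1.395, 1.568, -2.928]
force: [-11.5, 1.3, 3.9]
width: 0.0536
```

Run:
```python
from h import *
show(cad([-112,60,90]),-87.85);grab("side","pics/d17.png");crop("pics/d17.png","pics/d17c.png",240,120,360,220,6)
D=cam("side");s,p,A=st()
for u in(26,-26):print([proj(D,p+A@np.array([-(26.5+z)/1000,u/1000,0]))[0].round(1) for z in(-76,-40,15)])
```

```text
t 15.15 p [455.2171 172.2769  89.8786] w 53.6 F [-11.5   1.3   3.9] M [ 0.65  4.31 -0.01] q [ 0.77  0.18 -0.56 -0.   -0.83  0.84]
 jaw yaw -87.83 tool y yaw 2.17 toolx [-0.0026 -0.0006 -1.    ]
 shift mm [-0.1067 -5.5946 -0.0821]
 twist 0.01999999999998181
 twist -179.98000000000002
[array([307.9, 194.5]), array([307.4, 182.4]), array([306.6, 162.8])]
[array([287.4, 200.8]), array([286.4, 188.7]), array([284.9, 169.1])]
```

View pics/d17c.png

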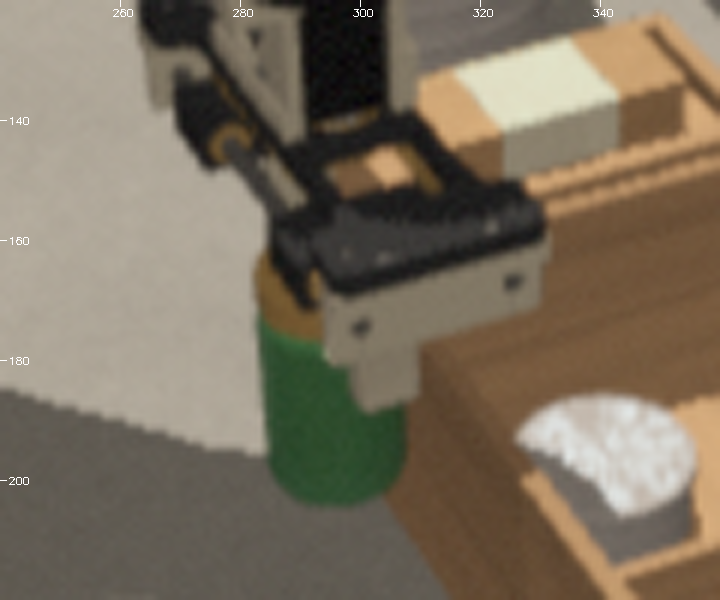

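Run:
```python
from h import *
D=cam("side")
for z in(10,15,20,25,30,35,40):print(z,proj(D,np.array([[441,146.4,z]])/1000)[0], proj(D,np.array([[424,182,z]])/1000)[0])
```

```text
10 [296.7037 215.7742] [284.6158 208.4603]
15 [296.5973 214.1809] [284.4752 206.8708]
20 [296.4903 212.5779] [284.3338 205.2718]
25 [296.3826 210.9652] [284.1915 203.6633]
30 [296.2743 209.3427] [284.0483 202.045 ]
35 [296.1653 207.7102] [283.9043 200.4171]
40 [296.0556 206.0677] [283.7594 198.7793]
```

jog_arm:
  motion:
    - {"dx": 0, "dy": -0.003, "dz": 0, "twist": 0}
    - {"dx": 0, "dy": -0.006, "dz": 0, "twist": 0}
    - {"dx": -0.02, "dy": -0.006, "dz": 0, "twist": 0}
    - {"dx": -0.045, "dy": -0.006, "dz": 0, "twist": 0}
    - {"dx": -0.075, "dy": -0.006, "dz": 0, "twist": 0}
    - {"dx": -0.105, "dy": -0.006, "dz": 0, "twist": 0}
    - {"dx": -0.13, "dy": -0.006, "dz": 0, "twist": 0}
    - {"dx": -0.13, "dy": -0.006, "dz": 0, "twist": 0}
    - {"dx": -0.13, "dy": -0.006, "dz": 0, "twist": 0}
  newtons: 25

```text
t: 15.95
eef_pos: [0.4519, 0.1732, 0.222]
ee_rot: [2.205, 1.566, 0.673]
force: [-0.6, 0.4, -1.9]
width: 0.0533
```

Run:
```python
from h import *
show(cad([-9.4,-101,216]),-87.85);grab("side","pics/d18.png");crop("pics/d18.png","pics/d18c.png",240,60,360,180,6);grab("wrist","pics/w18.png")
```

```text
t 15.95 p [451.8754 173.2119 221.9554] w 53.3 F [-0.6  0.4 -1.9] M [-0.11  0.02  0.03] q [ 0.77  0.03 -0.39  0.   -1.14  0.83]
 jaw yaw -87.8 tool y yaw 2.2 toolx [ 0.0039  0.0031 -1.    ]
 shift mm [  5.8789 100.158  162.0758]
 twist 0.05000000000001137
 twist -179.95
```

View pics/d18c.png

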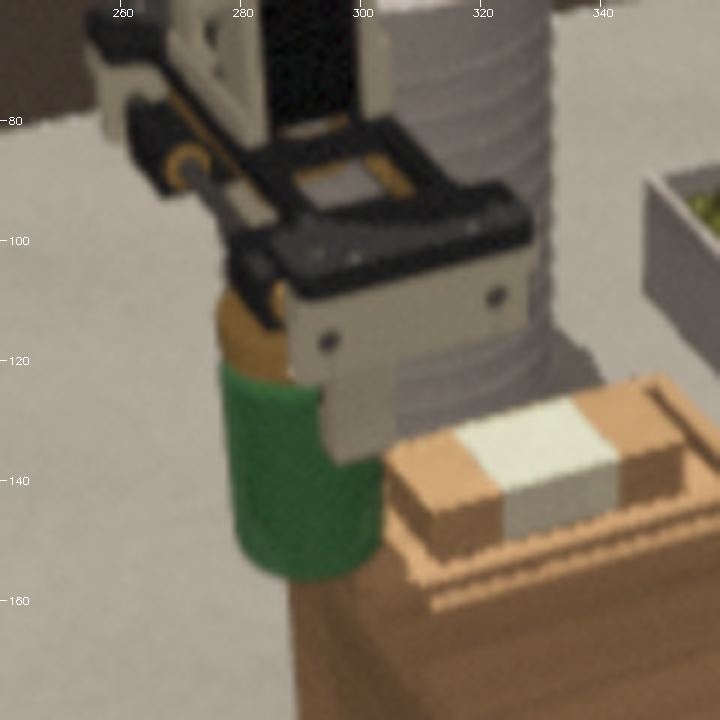

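View pics/w18.png

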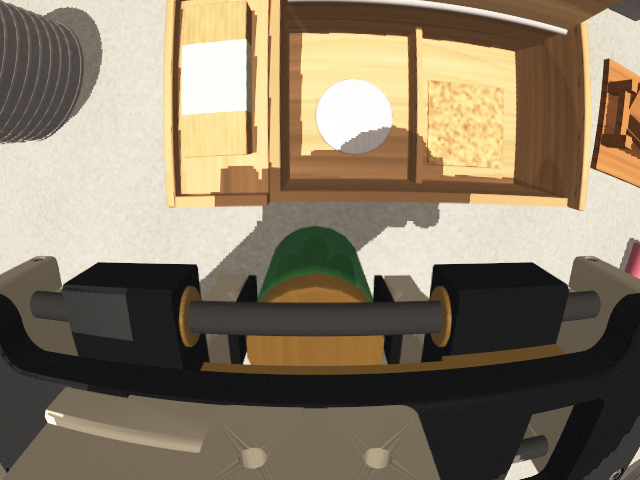

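Run:
```python
from h import *
D=cam("side");W=cam("wrist")
for z in(165,170,175,180,185,190):print(z,proj(D,np.array([[437.8,147.4,z]])/1000)[0])
for x in(-60,-15,30):
  for y in(-146,-101,-56):print(x,y,proj(W,cad([x,y,9])/1000,True)[0])
for uv in((428,81),(504,88),(428,165.5),(503,168)):
    w=onz(ray(W,uv,True),.009);d=w[:2]*1000-[563.8,116.4];c,s_=np.cos(.0376),np.sin(.0376);print(uv,w,[c*d[0]+s_*d[1],-s_*d[0]+c*d[1]])
crop("pics/w18.png","pics/w18c.png",400,60,540,220,5)
```

```text
165 [291.4915 161.5722]
170 [291.3567 159.6333]
175 [291.221  157.6814]
180 [291.0844 155.7164]
185 [290.9469 153.7382]
190 [290.8085 151.7466]
-60 -146 [500.4322 166.4185]
-60 -101 [464.5364 164.0462]
-60 -56 [425.4653 162.0585]
-15 -146 [502.0584 126.2185]
-15 -101 [465.8796 122.5279]
-15 -56 [426.4805 119.4387]
30 -146 [502.3065  86.4627]
30 -101 [466.0182  81.5512]
30 -56 [426.5449  77.4508]
(428, 81) [0.5922 0.0599 0.009 ] [np.float64(26.275920228921798), np.float64(-57.56860218068868)]
(504, 88) [ 0.5979 -0.0306  0.009 ] [np.float64(28.527840860582135), np.float64(-148.19049556399818)]
(428, 165.5) [0.5025 0.0551 0.009 ] [np.float64(-63.52203653997611), np.float64(-58.95693106857713)]
(503, 168) [ 0.5079 -0.0353  0.009 ] [np.float64(-61.55800738207644), np.float64(-149.49786406095407)]
```

View pics/w18c.png

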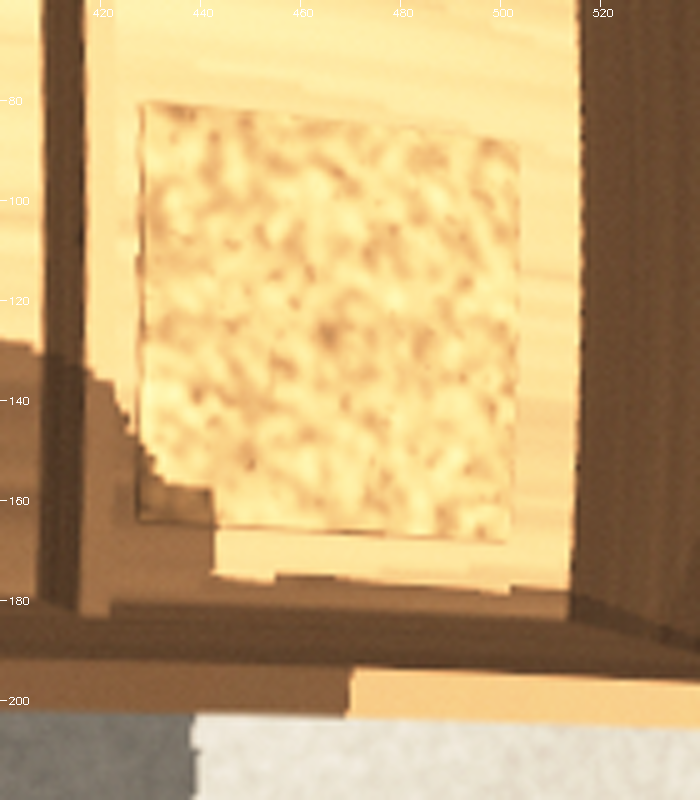

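Run:
```python
from h import *
D=cam("side");p=np.array([451.9,173.2,222.])
for z in(60,70,77,85,95):
    for x in(-39,39):print(z,x,proj(D,(p+[x,-96,z])/1000)[0].round(1),end=' ')
    print()
for z in(0,5,11,15,20):print('tip',z,[proj(D,(p+[x,-47,z])/1000)[0].round(1) for x in(-9.5,9.5)])
crop("pics/d18.png","pics/d18e.png",270,80,340,150,10)
```

```text
60 -39 [288.6 133.9] 60 39 [327.5 124.3] 
70 -39 [288.3 129.2] 70 39 [327.4 119.7] 
77 -39 [288.  125.9] 77 39 [327.4 116.4] 
85 -39 [287.8 122. ] 85 39 [327.4 112.5] 
95 -39 [287.4 117.2] 95 39 [327.3 107.7] 
tip 0 [array([295.7, 143.6]), array([304.5, 141.4])]
tip 5 [array([295.6, 141.5]), array([304.4, 139.3])]
tip 11 [array([295.5, 138.9]), array([304.3, 136.7])]
tip 15 [array([295.4, 137.2]), array([304.3, 135. ])]
tip 20 [array([295.2, 135.1]), array([304.2, 132.9])]
```

View pics/d18e.png

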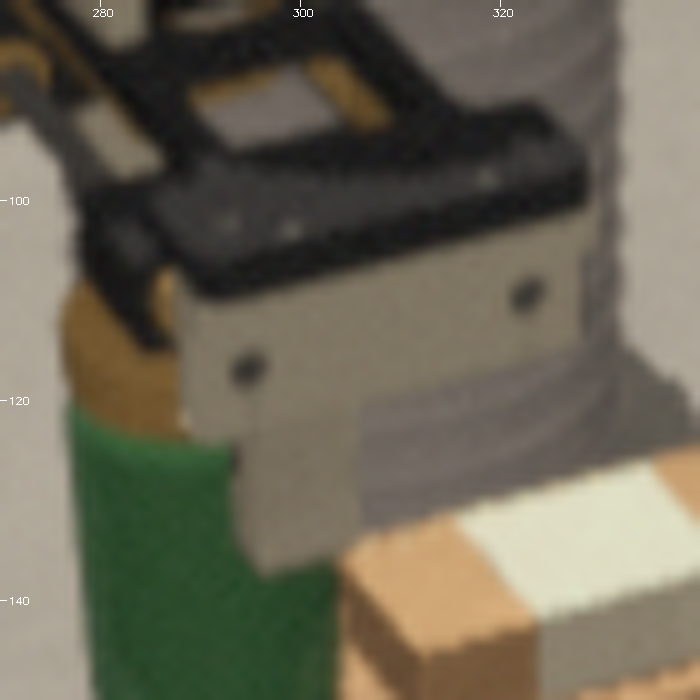

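Run:
```python
from h import *
a=cad([-10.9,-102.5,222]);print(a);show(a,-87.85)
```

```text
[556.7608  13.5627 222.    ]
t 16.05 p [450.4525 172.217  219.5783] w 53.4 F [ 0.5 -0.4 -1.4] M [-0.08  0.01 -0.01] q [ 0.77  0.03 -0.39 -0.   -1.14  0.83]
 jaw yaw -87.82 tool y yaw 2.18 toolx [-0.0003  0.     -1.    ]
 shift mm [ -2.4575 100.186  162.5892]
 twist 0.030000000000001137
 twist -179.97
```

jog_arm:
  motion:
    - {"dx": 0, "dy": 0.006, "dz": 0.01, "twist": 0}
    - {"dx": 0, "dy": 0.016, "dz": 0.026, "twist": 0}
    - {"dx": 0, "dy": 0.03, "dz": 0.048, "twist": 0}
    - {"dx": 0, "dy": 0.044, "dz": 0.072, "twist": 0}
    - {"dx": 0, "dy": 0.058, "dz": 0.095, "twist": 0}
    - {"dx": 0, "dy": 0.072, "dz": 0.118, "twist": 0}
    - {"dx": 0, "dy": 0.085, "dz": 0.138, "twist": 0}
    - {"dx": 0, "dy": 0.095, "dz": 0.154, "twist": 0}
    - {"dx": 0, "dy": 0.1, "dz": 0.1625, "twist": 0}
    - {"dx": 0, "dy": 0.1, "dz": 0.1625, "twist": 0}
    - {"dx": 0, "dy": 0.1, "dz": 0.1625, "twist": 0}

```text
t: 16.97
eef_pos: [0.5563, 0.0135, 0.2189]
ee_rot: [-1.359, 1.569, -2.893]
force: [-0.3, 0.6, -2.8]
width: 0.0536
```

Run:
```python
from h import *
a=cad([-10.9,-102.5,75]);show(a,-87.85);grab("side","pics/d19.png");grab("wrist","pics/w19.png")
crop("pics/d19.png","pics/d19c.png",310,60,460,260,4)
```

```text
t 16.97 p [556.3168  13.4877 218.9032] w 53.6 F [-0.3  0.6 -2.8] M [-0.03  0.03 -0.04] q [ 0.38  0.16 -0.25 -0.   -1.16  1.23]
 jaw yaw -87.88 tool y yaw 2.12 toolx [-0.0022 -0.0006 -1.    ]
 shift mm [143.9018   0.7625  -0.1265]
 twist -0.030000000000001137
 twist 179.97000000000003
```

View pics/d19c.png

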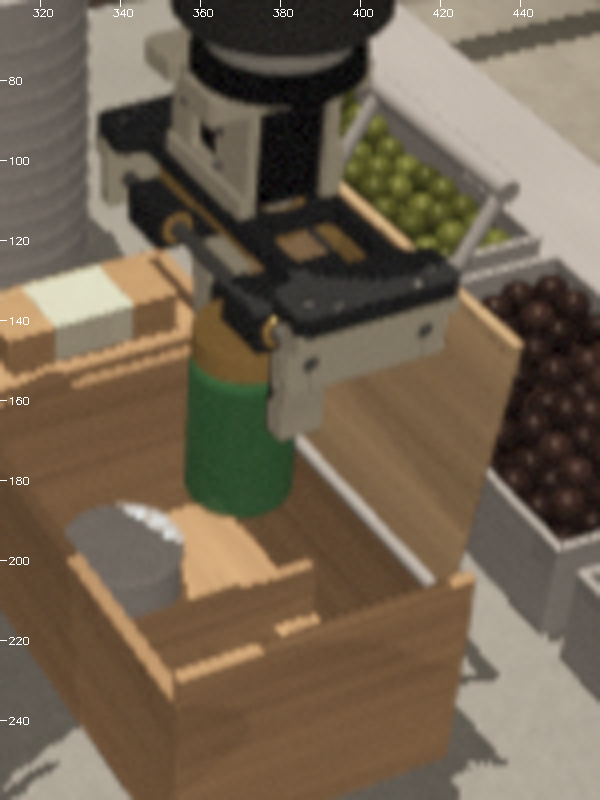

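View pics/w19.png

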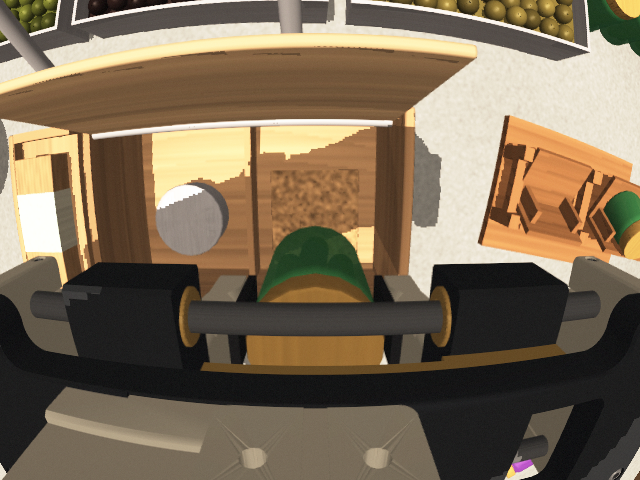

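Run:
```python
from h import *
W=cam("wrist")
for uv in((272,170),(359,171)):
    w=onz(ray(W,uv,True),.009);d=w[:2]*1000-[563.8,116.4];c,s_=np.cos(.0376),np.sin(.0376);print(w,[c*d[0]+s_*d[1],-s_*d[0]+c*d[1]])
show()
```

```text
[0.5953 0.0594 0.009 ] [np.float64(29.290610566978707), np.float64(-58.10884982673343)]
[ 0.5977 -0.0297  0.009 ] [np.float64(28.37550822576182), np.float64(-147.25868414661213)]
t 17.07 p [556.2652  14.2917 219.6507] w 53.5 F [-0.1 -0.4 -1.9] M [-0.02 -0.01  0.03] q [ 0.38  0.16 -0.25 -0.   -1.16  1.23]
 jaw yaw -87.78 tool y yaw 2.22 toolx [-0.001  -0.0002 -1.    ]
```

jog_arm:
  motion:
    - {"dx": 0.02, "dy": 0, "dz": 0, "twist": 0}
    - {"dx": 0.05, "dy": 0, "dz": 0, "twist": 0}
    - {"dx": 0.08, "dy": 0, "dz": 0, "twist": 0}
    - {"dx": 0.105, "dy": 0, "dz": 0, "twist": 0}
    - {"dx": 0.125, "dy": 0, "dz": 0, "twist": 0}
    - {"dx": 0.14, "dy": 0, "dz": 0, "twist": 0}
    - {"dx": 0.145, "dy": 0, "dz": 0, "twist": 0}
    - {"dx": 0.145, "dy": 0, "dz": 0, "twist": 0}
    - {"dx": 0.145, "dy": 0, "dz": 0, "twist": 0}

```text
t: 17.82
eef_pos: [0.5572, 0.0144, 0.076]
ee_rot: [1.479, 1.57, -0.052]
force: [-0.1, 0.1, -0.5]
width: 0.0536
```

Run:
```python
from h import *
a=cad([-10.9,-102.5,75]);show(a,-87.85);grab("side","pics/d20.png")
crop("pics/d20.png","pics/d20c.png",310,100,460,260,5)
```

```text
t 17.82 p [557.16    14.4217  75.9865] w 53.6 F [-0.1  0.1 -0.5] M [-0.01 -0.07 -0.06] q [ 0.38  0.3  -0.43  0.   -0.84  1.23]
 jaw yaw -87.74 tool y yaw 2.26 toolx [ 0.0007 -0.     -1.    ]
 shift mm [ 0.9863 -0.4335  0.8425]
 twist 0.11000000000001364
 twist -179.89
```

View pics/d20c.png

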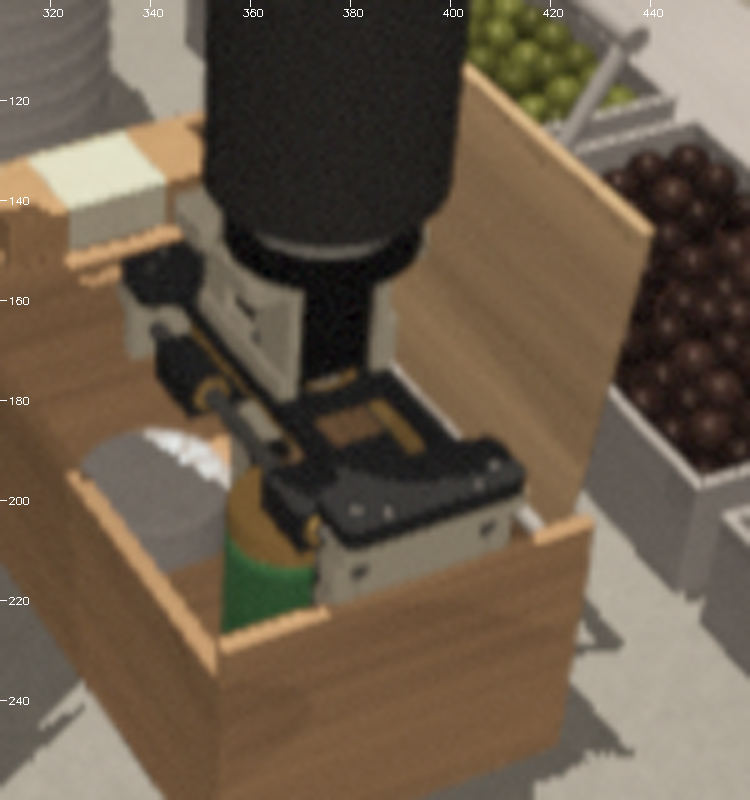

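Run:
```python
from h import *
D=cam("side");s,p,A=st()
for j in(50,65,80,96):
  for z in(80,115): print(j,z,[proj(D,p+A@np.array([-z,y,j])/1000)[0].round(1) for y in(-39,39)])
print('wall outer',[proj(D,cad([x,-172,130])/1000)[0].round(1) for x in(-85,85)],'inner',[proj(D,cad([x,-164,130])/1000)[0].round(1) for x in(-85,85)])
```

```text
50 80 [array([365.6, 207. ]), array([400.5, 195.4])]
50 115 [array([366.4, 193. ]), array([402.2, 181.4])]
65 80 [array([369.4, 211.7]), array([404.5, 199.8])]
65 115 [array([370.4, 197.6]), array([406.4, 185.8])]
80 80 [array([373.3, 216.5]), array([408.7, 204.4])]
80 115 [array([374.4, 202.4]), array([410.6, 190.3])]
96 80 [array([377.5, 221.7]), array([413.2, 209.3])]
96 115 [array([378.7, 207.6]), array([415.3, 195.3])]
wall outer [array([353.5, 229.1]), array([428.5, 203.4])] inner [array([351.6, 226.5]), array([426.3, 201.1])]
```

jog_arm:
  motion:
    - {"dx": 0.006, "dy": 0, "dz": 0, "twist": 0}
    - {"dx": 0.011, "dy": 0, "dz": 0, "twist": 0}
    - {"dx": 0.014, "dy": 0, "dz": 0, "twist": 0}
    - {"dx": 0.015, "dy": 0, "dz": 0, "twist": 0}
    - {"dx": 0.016, "dy": 0, "dz": 0, "twist": 0}
    - {"dx": 0.016, "dy": 0, "dz": 0, "twist": 0}

```text
t: 18.37
eef_pos: [0.5568, 0.0137, 0.0591]
ee_rot: [-1.206, 1.57, -2.739]
force: [0.2, -0.8, -2.3]
width: 0.0536
```

jog_arm:
  motion:
    - {"dx": 0.001, "dy": 0, "dz": 0, "twist": 0}
    - {"dx": 0.002, "dy": 0, "dz": 0, "twist": 0}
    - {"dx": 0.002, "dy": 0, "dz": 0, "twist": 0}

```text
t: 18.62
eef_pos: [0.5568, 0.0138, 0.0571]
ee_rot: [-1.429, 1.571, -2.962]
force: [-0.3, 0.1, -1.4]
width: 0.0538
```

jog_arm:
  motion:
    - {"dx": 0.001, "dy": 0, "dz": 0, "twist": 0}
    - {"dx": 0.002, "dy": 0, "dz": 0, "twist": 0}
    - {"dx": 0.002, "dy": 0, "dz": 0, "twist": 0}

```text
t: 18.87
eef_pos: [0.5567, 0.0138, 0.0551]
ee_rot: [-1.334, 1.57, -2.867]
force: [0.3, 0.0, -1.8]
width: 0.0534
```

jog_arm:
  motion:
    - {"dx": 0.001, "dy": 0, "dz": 0, "twist": 0}
    - {"dx": 0.002, "dy": 0, "dz": 0, "twist": 0}
    - {"dx": 0.002, "dy": 0, "dz": 0, "twist": 0}

```text
t: 19.12
eef_pos: [0.5572, 0.0138, 0.0539]
ee_rot: [1.385, 1.57, -0.147]
force: [-1.7, 0.6, 4.2]
width: 0.0531
```

jog_arm:
  motion:
    - {"dx": 0.001, "dy": 0, "dz": 0, "twist": 0}
    - {"dx": 0.0015, "dy": 0, "dz": 0, "twist": 0}
    - {"dx": 0.0015, "dy": 0, "dz": 0, "twist": 0}

```text
t: 19.37
eef_pos: [0.5574, 0.0138, 0.0538]
ee_rot: [1.431, 1.569, -0.101]
force: [-5.6, 0.3, 16.9]
width: 0.0538
```

Run:
```python
from h import *
show();grab("side","pics/d21.png")
crop("pics/d21.png","pics/d21c.png",330,170,440,250,7)
```

```text
t 19.37 p [557.4081  13.8248  53.8304] w 53.8 F [-5.6  0.3 16.9] M [ 0.27  2.48 -0.12] q [ 0.38  0.33 -0.45  0.   -0.79  1.23]
 jaw yaw -87.76 tool y yaw 2.24 toolx [ 0.0015 -0.0002 -1.    ]
```

View pics/d21c.png

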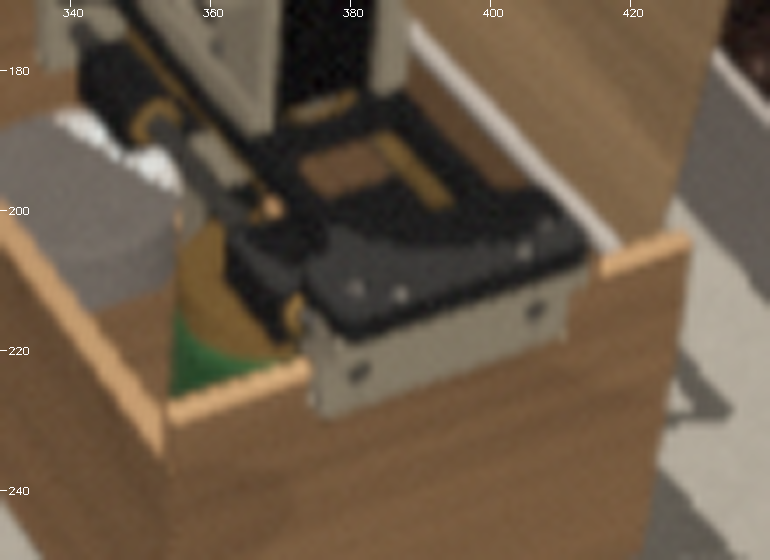

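jog_arm:
  motion:
    - {"dx": -0.001, "dy": 0, "dz": 0, "twist": 0}
    - {"dx": -0.0015, "dy": 0, "dz": 0, "twist": 0}
    - {"dx": -0.0015, "dy": 0, "dz": 0, "twist": 0}
  newtons: 4

```text
t: 19.67
eef_pos: [0.5573, 0.0139, 0.0538]
ee_rot: [1.667, 1.57, 0.135]
force: [-0.3, 0.2, 5.9]
width: 0.0539
```

jog_arm:
  motion:
    - {"dx": 0, "dy": 0, "dz": 0, "twist": 0}
    - {"dx": 0, "dy": 0, "dz": 0, "twist": 0}
    - {"dx": 0, "dy": 0, "dz": 0, "twist": 0}
    - {"dx": 0, "dy": 0, "dz": 0, "twist": 0}
  gripper: 0.064

```text
t: 20.0
eef_pos: [0.557, 0.0149, 0.0534]
ee_rot: [2.735, 1.57, 1.203]
force: [-2.6, 8.1, 4.6]
width: 0.0597
```

jog_arm:
  motion:
    - {"dx": -0.01, "dy": 0, "dz": 0, "twist": 0}
    - {"dx": -0.03, "dy": 0, "dz": 0, "twist": 0}
    - {"dx": -0.06, "dy": 0, "dz": 0, "twist": 0}
    - {"dx": -0.1, "dy": 0, "dz": 0, "twist": 0}
    - {"dx": -0.14, "dy": 0, "dz": 0, "twist": 0}
    - {"dx": -0.18, "dy": 0, "dz": 0, "twist": 0}
    - {"dx": -0.22, "dy": 0, "dz": 0, "twist": 0}
    - {"dx": -0.25, "dy": 0, "dz": 0, "twist": 0}
    - {"dx": -0.25, "dy": 0, "dz": 0, "twist": 0}

```text
t: 20.75
eef_pos: [0.5596, 0.0138, 0.3106]
ee_rot: [1.669, 1.56, 0.137]
force: [0.9, 0.1, 0.6]
width: 0.0639
```

Run:
```python
from h import *
show(bar(1.69)+[0,0,-25+70],2.15-180)
W=cam("wrist");grab("wrist","pics/w22.png")
for l in([-16.5,-102.5,9],[-16.5,-102.5,104]):print(proj(W,cad(l)/1000,True))
for a in(1.6,1.69,1.75):print(a,[proj(W,(bar(a)+[0,l,0])/1000,True)[0].round(1) for l in(-59,59)])
grab("side","pics/d22.png");crop("pics/d22.png","pics/d22c.png",300,80,440,260,4)
```

```text
t 20.75 p [559.6057  13.7787 310.6381] w 63.9 F [0.9 0.1 0.6] M [ 0.   -0.2  -0.05] q [ 0.38  0.11 -0.1   0.   -1.35  1.23]
 jaw yaw -87.78 tool y yaw 2.22 toolx [ 0.0106  0.0015 -0.9999]
 shift mm [-29.9417 135.3353 -63.7591]
 twist 90.07
 twist -89.93
[[314.9968 205.5239]]
[[314.9036 219.8868]]
1.6 [array([304.2,  47.2]), array([89.9, 62.3])]
1.69 [array([304.6,  18.4]), array([95.3, 35.7])]
1.75 [array([304.9,   1.5]), array([99.8, 19.7])]
```

View pics/w22.png

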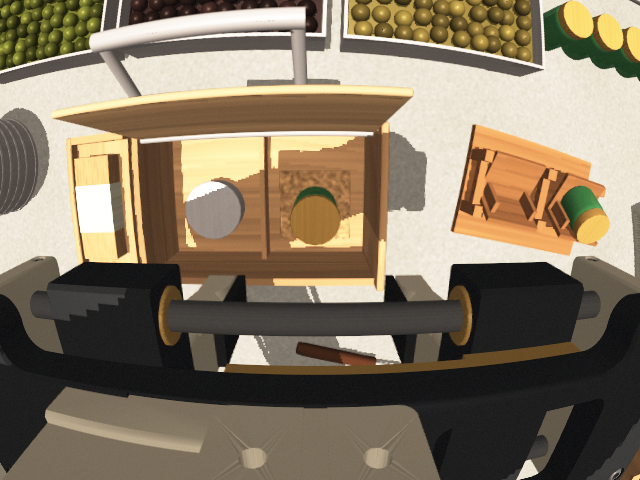

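View pics/d22c.png

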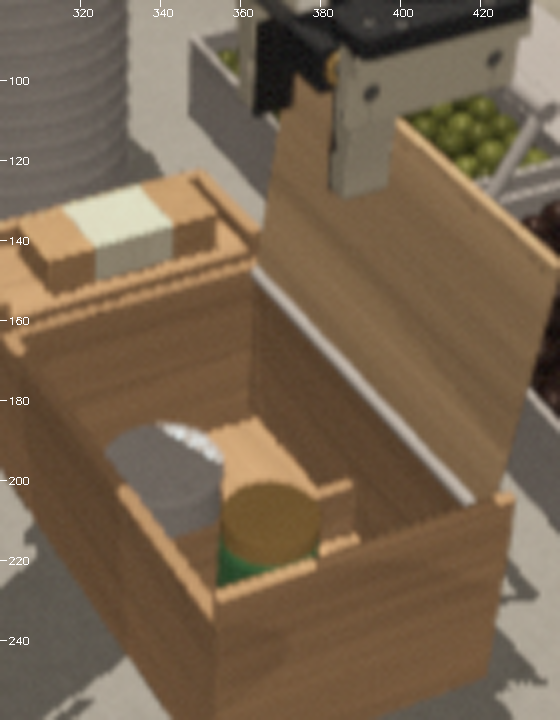

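Run:
```python
from h import *
show([691.5,83,345],-177.85)
```

```text
t 20.85 p [557.2351  13.9974 304.4641] w 63.9 F [-0.4  0.4 -0.7] M [-0.05  0.13  0.03] q [ 0.38  0.12 -0.11 -0.   -1.34  1.23]
 jaw yaw -87.81 tool y yaw 2.19 toolx [ 0.0024  0.0012 -1.    ]
 shift mm [-40.1333 136.9018 -63.8655]
 twist 90.03999999999996
 twist -89.96000000000001
```

jog_arm:
  motion:
    - {"dx": -0.04, "dy": 0, "dz": 0, "twist": 7}
    - {"dx": -0.04, "dy": 0.02, "dz": -0.01, "twist": 14}
    - {"dx": -0.04, "dy": 0.045, "dz": -0.02, "twist": 21}
    - {"dx": -0.04, "dy": 0.07, "dz": -0.032, "twist": 28}
    - {"dx": -0.04, "dy": 0.095, "dz": -0.044, "twist": 35}
    - {"dx": -0.04, "dy": 0.12, "dz": -0.056, "twist": 42}
    - {"dx": -0.04, "dy": 0.137, "dz": -0.064, "twist": 49}
    - {"dx": -0.04, "dy": 0.137, "dz": -0.064, "twist": 56}
    - {"dx": -0.04, "dy": 0.137, "dz": -0.064, "twist": 63}
    - {"dx": -0.04, "dy": 0.137, "dz": -0.064, "twist": 70}
    - {"dx": -0.04, "dy": 0.137, "dz": -0.064, "twist": 77}
    - {"dx": -0.04, "dy": 0.137, "dz": -0.064, "twist": 84}
    - {"dx": -0.04, "dy": 0.137, "dz": -0.064, "twist": 90}
    - {"dx": -0.04, "dy": 0.137, "dz": -0.064, "twist": 90}
    - {"dx": -0.04, "dy": 0.137, "dz": -0.064, "twist": 90}
    - {"dx": -0.04, "dy": 0.137, "dz": -0.064, "twist": 90}
  gripper: 0.04

```text
t: 22.18
eef_pos: [0.6911, 0.083, 0.3421]
ee_rot: [0.27, 1.569, -2.83]
force: [-0.7, 0.4, -0.2]
width: 0.0402
```

Run:
```python
from h import *
show([691.5,83,271.5],-177.85);W=cam("wrist");grab("wrist","pics/w23.png")
for a in(1.6,1.69,1.75):print(a,[proj(W,(bar(a)+[0,l,0])/1000,True)[0].round(1) for l in(-59,59)])
```

```text
t 22.18 p [691.0806  82.9785 342.1068] w 40.2 F [-0.7  0.4 -0.2] M [ 0.06 -0.03  0.01] q [ 0.4   0.35  0.28 -0.   -1.5  -0.36]
 jaw yaw -177.6 tool y yaw -87.6 toolx [-0.0017 -0.0005 -1.    ]
 shift mm [70.606  -0.0368 -0.5388]
 twist 0.25
 twist -179.75
1.6 [array([346.8, 160. ]), array([334.9, 345.2])]
1.69 [array([316.9, 159.4]), array([309.2, 342.2])]
1.75 [array([298. , 159.2]), array([292.8, 339.4])]
```

View pics/w23.png

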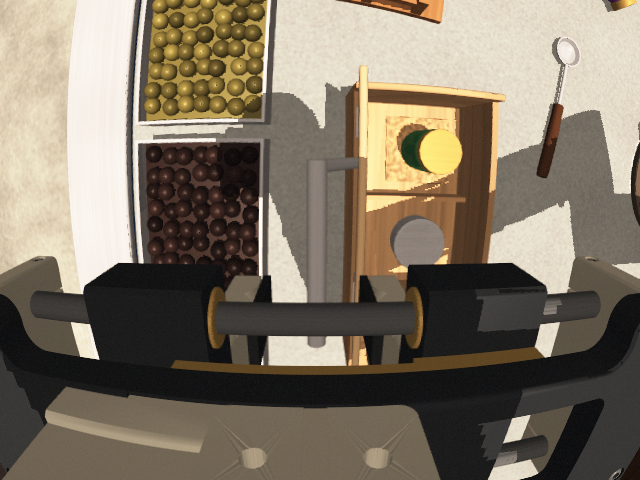

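jog_arm:
  motion:
    - {"dx": 0.03, "dy": 0, "dz": 0, "twist": 0}
    - {"dx": 0.055, "dy": 0, "dz": 0, "twist": 0}
    - {"dx": 0.068, "dy": 0, "dz": 0, "twist": 0}
    - {"dx": 0.073, "dy": 0, "dz": 0, "twist": 0}
    - {"dx": 0.073, "dy": 0, "dz": 0, "twist": 0}
    - {"dx": 0.073, "dy": 0, "dz": 0, "twist": 0}

```text
t: 22.73
eef_pos: [0.6917, 0.0829, 0.2711]
ee_rot: [2.859, 1.57, -0.243]
force: [0.6, -0.4, -0.2]
width: 0.0398
```

jog_arm:
  motion:
    - {"dx": 0, "dy": 0, "dz": 0, "twist": 0}
    - {"dx": 0, "dy": 0, "dz": 0, "twist": 0}
    - {"dx": 0, "dy": 0, "dz": 0, "twist": 0}
    - {"dx": 0, "dy": 0, "dz": 0, "twist": 0}
    - {"dx": 0, "dy": 0, "dz": 0, "twist": 0}
    - {"dx": 0, "dy": 0, "dz": 0, "twist": 0}
  gripper: 0.0
  newtons: 30

```text
t: 23.23
eef_pos: [0.6912, 0.083, 0.2705]
ee_rot: [-2.194, 1.571, 0.986]
force: [-1.4, -0.2, 1.0]
width: 0.0107
```

Run:
```python
from h import *
show(bar(1.69)+[0,0,-24.5])
A=R.from_euler('z',2.2-180,degrees=True).as_matrix()@np.array([[0,0,1],[0,1,0],[-1,0,0]])
b0=bar(1.69)
for a in np.arange(1.69,-.05,-.1):print(round(a,2),((A.T@(bar(a)-b0))[[0,2]]/1000).round(4))
```

```text
t 23.23 p [691.1694  83.0421 270.5428] w 10.7 F [-1.4 -0.2  1. ] M [ 0.21  0.43 -0.01] q [ 0.4   0.37  0.15 -0.   -1.35 -0.36]
 jaw yaw -177.79 tool y yaw -87.79 toolx [ 0.      0.0001 -1.    ]
 shift mm [-2.0413  0.3784 -0.8565]
1.69 [0. 0.]
1.59 [-0.0043  0.0187]
1.49 [-0.0067  0.0378]
1.39 [-0.0072  0.057 ]
1.29 [-0.0058  0.0762]
1.19 [-0.0025  0.0951]
1.09 [0.0028 0.1137]
0.99 [0.0098 0.1316]
0.89 [0.0186 0.1487]
0.79 [0.029  0.1648]
0.69 [0.041  0.1798]
0.59 [0.0544 0.1936]
0.49 [0.0692 0.2059]
0.39 [0.0851 0.2167]
0.29 [0.102  0.2259]
0.19 [0.1197 0.2333]
0.09 [0.1381 0.2389]
-0.01 [0.157  0.2427]
```

jog_arm:
  motion:
    - {"dx": -0.0023, "dy": 0, "dz": 0.009, "twist": 0}
    - {"dx": -0.0043, "dy": 0, "dz": 0.0187, "twist": 0}
    - {"dx": -0.0067, "dy": 0, "dz": 0.0378, "twist": 0}
    - {"dx": -0.0072, "dy": 0, "dz": 0.057, "twist": 0}
    - {"dx": -0.0058, "dy": 0, "dz": 0.0762, "twist": 0}
    - {"dx": -0.0025, "dy": 0, "dz": 0.0951, "twist": 0}
    - {"dx": 0.0028, "dy": 0, "dz": 0.1137, "twist": 0}
    - {"dx": 0.0098, "dy": 0, "dz": 0.1316, "twist": 0}
    - {"dx": 0.0186, "dy": 0, "dz": 0.1487, "twist": 0}
    - {"dx": 0.029, "dy": 0, "dz": 0.1648, "twist": 0}
    - {"dx": 0.041, "dy": 0, "dz": 0.1798, "twist": 0}
    - {"dx": 0.0544, "dy": 0, "dz": 0.1936, "twist": 0}
    - {"dx": 0.0692, "dy": 0, "dz": 0.2059, "twist": 0}
    - {"dx": 0.0851, "dy": 0, "dz": 0.2167, "twist": 0}
    - {"dx": 0.102, "dy": 0, "dz": 0.2259, "twist": 0}
    - {"dx": 0.1197, "dy": 0, "dz": 0.2333, "twist": 0}
    - {"dx": 0.1197, "dy": 0, "dz": 0.2333, "twist": 0}
    - {"dx": 0.1197, "dy": 0, "dz": 0.2333, "twist": 0}

```text
t: 24.73
eef_pos: [0.4576, 0.0745, 0.1502]
ee_rot: [-2.148, 1.57, 1.033]
force: [3.0, 2.9, -2.8]
width: 0.0108
```

Run:
```python
from h import *
show(bar(.19)+[0,0,-24.5]);grab("side","pics/d24.png");crop("pics/d24.png","pics/d24c.png",270,100,430,260,4)
```

```text
t 24.73 p [457.6031  74.4757 150.161 ] w 10.8 F [ 3.   2.9 -2.8] M [ 1.2  -0.87 -0.01] q [ 0.59  0.06 -0.53 -0.   -0.97 -0.55]
 jaw yaw -177.77 tool y yaw -87.77 toolx [ 0.0006  0.001  -1.    ]
 shift mm [-2.682   0.5964 -1.2838]
```

View pics/d24c.png

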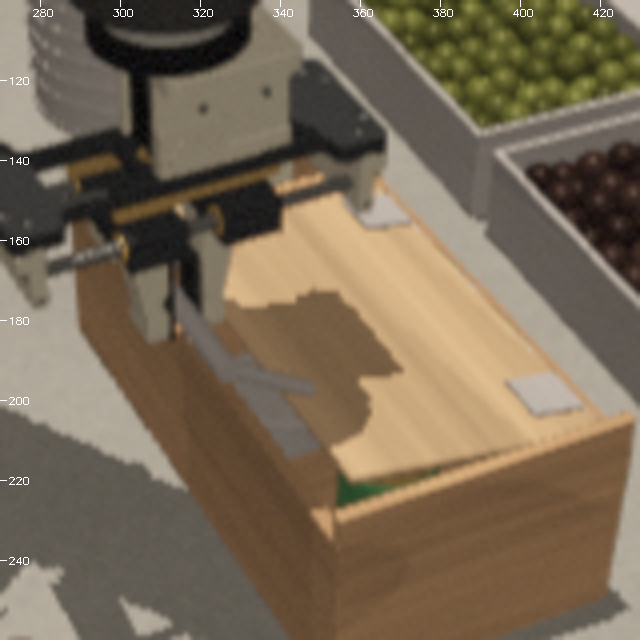

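jog_arm:
  motion:
    - {"dx": 0.0092, "dy": 0, "dz": 0.003, "twist": 0}
    - {"dx": 0.0184, "dy": 0, "dz": 0.0055, "twist": 0}
    - {"dx": 0.027, "dy": 0, "dz": 0.0078, "twist": 0}
    - {"dx": 0.033, "dy": 0, "dz": 0.009, "twist": 0}
    - {"dx": 0.034, "dy": 0, "dz": 0.0095, "twist": 0}
    - {"dx": 0.034, "dy": 0, "dz": 0.0095, "twist": 0}

```text
t: 25.28
eef_pos: [0.4494, 0.0741, 0.1164]
ee_rot: [-2.948, 1.569, 0.233]
force: [3.6, 3.7, 0.2]
width: 0.0108
```

jog_arm:
  motion:
    - {"dx": 0.0015, "dy": 0, "dz": 0, "twist": 0}
    - {"dx": 0.003, "dy": 0, "dz": 0.0005, "twist": 0}
    - {"dx": 0.003, "dy": 0, "dz": 0.0005, "twist": 0}

```text
t: 25.53
eef_pos: [0.4495, 0.0741, 0.1159]
ee_rot: [-3.069, 1.568, 0.113]
force: [-7.0, 3.0, 26.1]
width: 0.0109
```

jog_arm:
  motion:
    - {"dx": -0.002, "dy": 0, "dz": 0, "twist": 0}
    - {"dx": -0.002, "dy": 0, "dz": 0, "twist": 0}

```text
t: 25.7
eef_pos: [0.4494, 0.0741, 0.1163]
ee_rot: [-2.849, 1.568, 0.332]
force: [3.4, 2.8, 7.5]
width: 0.011
```

jog_arm:
  motion:
    - {"dx": 0, "dy": 0, "dz": 0, "twist": 0}
    - {"dx": 0, "dy": 0, "dz": 0, "twist": 0}
    - {"dx": 0, "dy": 0, "dz": 0, "twist": 0}
    - {"dx": 0, "dy": 0, "dz": 0, "twist": 0}
    - {"dx": -0.02, "dy": 0, "dz": 0, "twist": 0}
    - {"dx": -0.05, "dy": 0, "dz": 0, "twist": 0}
    - {"dx": -0.09, "dy": 0, "dz": 0, "twist": 0}
    - {"dx": -0.12, "dy": 0, "dz": 0, "twist": 0}
    - {"dx": -0.12, "dy": 0, "dz": 0, "twist": 0}
  gripper: 0.035

```text
t: 26.45
eef_pos: [0.4507, 0.0743, 0.2414]
ee_rot: [-2.856, 1.563, 0.325]
force: [1.5, 0.8, 0.8]
width: 0.0351
```

Run:
```python
from h import *
show();grab("side","pics/d25.png");crop("pics/d25.png","pics/d25c.png",270,100,440,270,4);grab("wrist","pics/w25.png")
D=cam("side")
for a in(0,.03,.06):print(a,[proj(D,(bar(a)+[0,l,0])/1000)[0].round(1) for l in(-59,59)])
```

```text
t 26.45 p [450.74    74.3118 241.4423] w 35.1 F [1.5 0.8 0.8] M [ 0.2  -0.28  0.02] q [ 0.6  -0.03 -0.41  0.   -1.19 -0.56]
 jaw yaw -177.76 tool y yaw -87.76 toolx [ 0.0078  0.0026 -1.    ]
0 [array([321.4, 206.3]), array([299.8, 172.8])]
0.03 [array([321.9, 203.9]), array([300.1, 170.5])]
0.06 [array([322.3, 201.6]), array([300.5, 168.2])]
```

View pics/d25c.png

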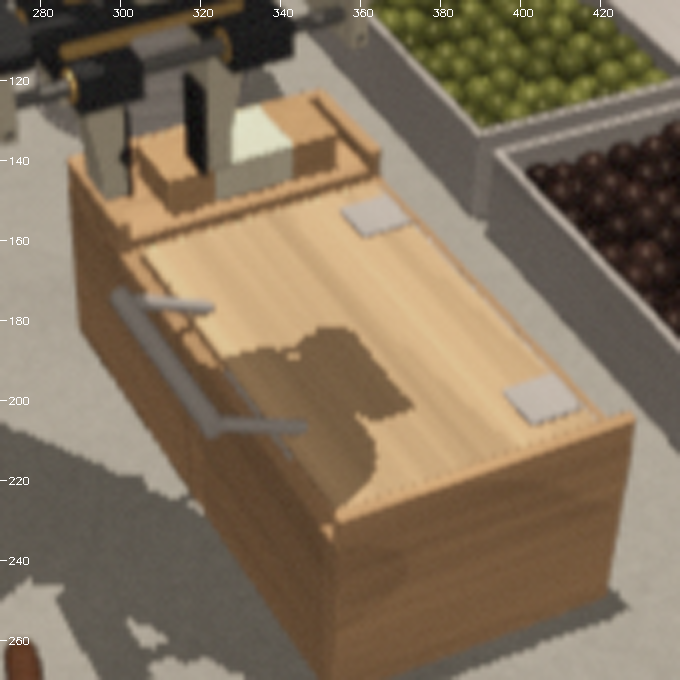

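View pics/w25.png

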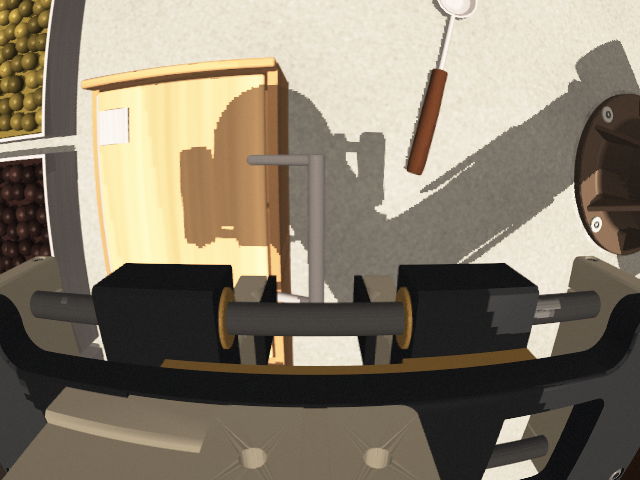

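jog_arm:
  motion:
    - {"dx": 0, "dy": 0, "dz": 0, "twist": 0}
    - {"dx": 0, "dy": 0, "dz": 0, "twist": 0}
    - {"dx": 0, "dy": 0, "dz": 0, "twist": 0}
    - {"dx": 0, "dy": 0, "dz": 0, "twist": 0}

```text
t: 26.88
eef_pos: [0.4477, 0.0734, 0.2346]
ee_rot: [0.523, 1.569, -2.58]
force: [0.3, -0.2, 0.1]
width: 0.0345
```

Run:
```python
from h import *
show();print(arm.job_done())
```

```text
t 26.88 p [447.7354  73.4195 234.6303] w 34.5 F [ 0.3 -0.2  0.1] M [ 0.09 -0.04  0.06] q [ 0.6  -0.03 -0.42 -0.   -1.18 -0.56]
 jaw yaw -177.81 tool y yaw -87.81 toolx [-0.0017 -0.0011 -1.    ]
the job is handed in; nothing more can be done
None
```

The job is done and handed in at 26.9 s. I lifted the flap to about 1.69 rad and took the tall jar from the rest. I turned it upright in the fingers by pressing its foot gently against the outside of the caddy's front wall, and stood it on the cork pad. I let go and folded the flap down again.

**Last checks:**
- **Jar:** after release, the wrist view showed the lid at pixel (316, 219.5), against (315, 220) predicted for a jar upright in the middle of the pad. The flap then hid the jar, so I did not see it again.
- **Flap:** it met its stop at about 26 N. The bar ends sit within 1–2 pixels of where they should be with the flap at 0.
- **Other things:** the tin and carton looked unmoved in the side views. I last saw the short jar in its seat after the placing.
- **Arm at hand-in:** the gripper is clear of everything and the wrist force reads about 0 N.

**What failed or disagreed:**
- **First grasp of the bar:** it slipped off. The fingertips appeared about 12 mm behind the TCP, not 11 mm ahead as the text says, so I corrected for that from then on.
- **Jar grip:** I held it about 6 mm off its axis, and allowed for that when placing.
- **Letting go of the jar:** there was a brief sideways force of about 8 N as the fingers opened. I did not find its cause.

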